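# Click the tiffin clamp shut with pliers

## Task

Clear away the katori that stands in front of the tiffin carrier's side clamp, take the red-handled pliers, slide their jaws under the folded-down carrying handle to either side of the clamp's two tabs and squeeze until the tabs click shut. Lay the pliers back flat in the middle of the blue trivet and let go. The gripper itself must not touch the carrier, the katori must stay upright on the table, and the other tableware must be left where it is.

Things in the scene. Friction and masses are not known exactly. Their poses are not given: they have to be found in the camera images.
- pliers: loose steel spring pliers with red handles flat on the blue trivet, 210 g (balance point 65 mm behind the pivot), 172 mm long, 20 mm tall (pivot boss 24 mm). Origin on the underside under the pivot; x runs along them to the jaws, z up. Squeezing the handles closes the jaws symmetrically. The frame is that of the leg with the +y handle: while squeezed, the middle line is x turned by minus half of pliers_hinge
- pliers_mid (a point): point on the underside of the pliers at rest, on their middle line 24 mm behind the pivot: the middle of their length
- pliers_grip (a point): where to squeeze: between the red handles, 70 mm behind the pivot, 10 mm above the underside. Handles: upright flat bars 12 mm thick, nearly parallel, from 42 to 110 mm behind the pivot; over their outsides at rest 66 mm here, 63 mm at the front end, 71 mm at the tail. 1 mm on a handle here moves a jaw 0.7 mm at pliers_jaw
- pliers_jaw (a point): between the jaws, 50 mm ahead of the pivot, 10 mm above the underside: where the clamp's ribs should lie. Jaws: 8 mm bars, 50 mm free between them here at rest, tips 62 mm ahead of the pivot, 70 mm over their outsides
- pliers_hinge (a joint): angle (rad) between the legs of the pliers: 0 at rest, held open by a spring (about 7 N on each handle at pliers_grip to start), grows as squeezed, stop at 0.64; about 0.12 with 58 mm over the handles, 0.56 when the jaws have shut the clamp (handles 27 mm over their outsides, 20 N)
- trivet: round blue silicone trivet, 200 mm across, 8 mm thick, fixed to the table; origin at the centre of its underside
- carrier: steel tiffin carrier fixed to the table: a two-tier can 100 mm across (side straps to 57 mm from the axis), 122 mm tall (knob to 149 mm), origin at the centre of its underside, z up. Its clamp and its folded-down carrying handle are on its -x side
- bar (a point): middle of the underside of the black grip bar of the folded-down carrying handle, 104 mm from the carrier's axis, 42 mm above the table, free below. The bar is 14 mm thick, 116 mm long across the carrier's y; two level rods 10 mm thick lead from its ends (58 mm either side) back to the can
- clamp (a point): middle of the side clamp, 77 mm from the carrier's axis, 21 mm above the table, axes as the carrier's: two brass tabs hinged on the can wall, reaching to 86 mm from the axis, z 6 to 36 mm. Each has an upright yellow rib on its outer face, level with this point. Over the ribs: 35 mm open, 22 mm shut. The tabs move together; about 10 N on each rib clicks them over and they stay shut
- tab_l (a joint): angle (rad) of the clamp's tabs: 0 open at the start, click point at 0.13, 0.24 snapped shut
- katori: the katori standing in front of the clamp, in the way of the pliers: open steel bowl, 82 mm across, 30 mm tall, foot 70 mm across; origin at the centre of its underside, z up, 120 g, stands free on the table
- row0: nearest steel katori of the row of three in the middle of the table: open steel bowl, 82 mm across, 30 mm tall, foot 70 mm across; origin at the centre of its underside, z up; leave alone
- shaker: glass salt shaker with steel cap, 44 mm across, 98 mm tall, beside the clamp's approach; origin under its centre; leave alone
- tumbler: open steel tumbler, 66 mm across, 100 mm tall, beside the clamp's approach; origin under its centre; leave alone
- jar: amber glass jar with yellow lid, 60 mm across, 120 mm tall, in the middle near the robot; origin under its centre; leave alone
- thali: empty steel thali plate, 240 mm across, 20 mm tall, at the left of the table; origin under its centre; leave alone

How it is judged:
On the way:
1. the pliers have pressed the clamp's tabs past the click point to shut (value of joint tab_l above 0.2 rad and contact force between pliers and carrier above 0.5 N), for 0.1 s.
At the end, for the whole second after the job is handed in: The clamp's tabs are snapped shut (above 0.2 rad); the pliers lie released, flat (within 0.1 rad) and at rest on the trivet with the middle of their length within 45 mm of the trivet's centre; the katori has been moved at least 40 mm and stands upright and still on the table (value of joint tab_l above 0.2 rad and horizontal distance between pliers_mid and trivet below 0.045 m and height (world z) of pliers_mid between 0.003 and 0.013 m and angle between pliers's own z axis and vertical below 0.1 rad and linear speed of each of pliers, katori below 0.02 m/s and distance of katori from where it was at the start of the episode above 0.04 m and height (world z) of katori below 0.008 m and angle between katori's own z axis and vertical below 0.15 rad); the robot touches nothing.
It fails at once if the gripper or arm touches the carrier or its clamp (contact force between any of the fingers, the arm and carrier above 1 N).
It fails at once if the katori is tipped over (angle between katori's own z axis and vertical above 0.6 rad).
It fails at once if one of the other pieces of tableware is pushed more than 20 mm away or tipped (distance of any of row0, shaker, tumbler, jar, thali from where it was at the start of the episode above 0.02 m or angle between any of row0, shaker, tumbler, jar, thali's own z axis and vertical above 0.3 rad).
It also fails if it takes over 69 s, if anything falls off the work surface, if the arm or the gripper's body presses on something with over 40 N, if the wrist force passes 120 N, or if a joint passes its speed limit or range.

## Robot

A 7-joint arm with a two-finger parallel gripper is mounted at the origin on the work surface. World frame = base frame: x ahead of the robot, y to its left, z up, the work surface at z = 0. Lengths are in m, angles in rad, forces in N, time in s.
With the tool pointing down it reaches from about 0.35 to 0.775 m from the base axis. Payload 3.1 kg.
Tool frame: the origin (TCP) lies at the very end of the fingers, on their centre line; the grasp point (between the pads) lies 19 mm behind it; z points along the fingers, y is the direction in which the jaws open and shut (so a half turn about z gives the same grasp; the last joint's range is limited). The gripper opens to 85 mm and grips with 20 to 120 N. Pads are 22 mm wide; open, the fingers measure 114 mm over their backs; the gripper's body (76 mm by 85 mm) begins 54 mm behind the grasp point. The pads swing forward as they close: fully open they stand 13 mm farther back than shut.
Start: joints at [1.109, 0.311, 0.014, 1.512, -0.004, 1.319, -0.027], TCP at [0.224, -0.502, 0.231] pointing down, gripper open.
Joint ranges: [-2.7, 2.7], [-0.3, 1.91], [-1.27, 1.3], [0.12, 2.57], [-1.44, 4.58], [0.2, 2.03], [-3.05, 3.05]. Speed limits (rad/s): [2.79, 2.79, 3.14, 3.14, 3.14, 3.14, 3.14].

## Interface

Orientations are given as [roll, pitch, yaw] about the fixed x, y, z axes, in that order (R = Rz(yaw) Ry(pitch) Rx(roll)).
In Python, from workcell import observe, get_image, sign_off gives the robot as it stands.
- The arm moves only by the tool step_arm, never from a script. Its argument "commands" is a list of rows, each an object with "gripper": the closure, from 0 (fully open) to 1 (shut); "linear": the shift along the tool's x, y, z in m, a list of three; "turn": the turn, a rotation vector about the tool's x, y, z in degrees, a list of three. A call has 1 to 20 rows; each row is the pose to reach, as a shift and turn from the pose measured when the call began, along the tool's axes at that moment; what a row does not reach only later rows make up. A row lasts 1/12 s, in which the tool goes at most 41.7 mm and 7.16 degrees, less where a joint would pass 70% of its speed; a pose out of reach is approached as far as the arm can. A call with a gripper value outside its range is refused whole. The fingers move at their own pace and stop on an object; "newtons" is the grip in N (left out, the last holds). Time passes only in rows, so rows that repeat a pose let the fingers close. It gives the time, the measured TCP pose, the force and the opening at its end, in the units of the state.
- observe(): the state, without advancing time (a new reading comes with each control period).
- get_image(name): name is "scene" or "top" or "wrist"; returns a dict with "pixels" (384x512x3 uint8, red, green, blue), "K" (3x3 intrinsics, pixels), "R" (3x3) and "t" (3): a world point X has camera coordinates R X + t; the wrist camera has in their place "hand_eye" (4x4, takes a point from camera to tool coordinates, whose origin is the TCP and whose axes are the flange's). Camera axes: x right, y down, z forward; pixel columns grow to the right and rows downward; lengths in m; the calibration is good to about 2 mm. A picture is of the moment at which its call begins: read the wrist's pose just before it. There is no depth.
- sign_off(): hands the job in, once; it reports no verdict.
The state is a dict: "t": time; "joints": joint angles; "qvel": joint speeds; "effort": joint torques, N m; "tool_pos": TCP position; "orientation": TCP orientation; "force": force on the tool from outside, world axes, zero at the start; "ft_torque": the same for the moment, N m; "gripper_width": opening from 0.0 (shut) to 1.0 (fully open).
Only numpy, scipy, OpenCV 4.12 (cv2) and the standard library are available. Lean on these libraries where they do the work, as an engineer would, in place of code of your own. Each camera call takes 0.05 s, during which the arm holds its last target.

## Working session

There is one attempt and no reset: what is moved stays moved. The work goes in short steps, Python scripts to look and compute and a tool call to move; the robot and the scene stay as the last step left them, time stands still between calls to the robot, and variables do not carry over. Pictures are saved under pics/ and viewed, and the job is handed in when it is done.

Besides the shell and the picture viewer there is one more tool, called after ">>>" as a command line: name --argument value ..., lists and objects as JSON in quotes. step_arm: Moves the arm, as the interface text tells. Its arguments: {"type":"object","properties":{"commands":{"type":"array"},"newtons":{"type":"number"}},"required":["commands"]}

```bash
mkdir -p pics; ls; python3 - <<'E'
from workcell import observe,get_image
import cv2,numpy as np,pickle
s=observe(); print(s)
for n in ["scene","top","wrist"]:
    g=get_image(n); pickle.dump(g,open(f"pics/{n}0.pkl","wb"))
    cv2.imwrite(f"pics/{n}0.png",cv2.resize(g["pixels"][:,:,::-1],(768,576),interpolation=cv2.INTER_CUBIC))
    print(n,{k:np.round(v,4).tolist() for k,v in g.items() if k!="pixels"})
E
```

```text
pics
{'t': 0.0, 'joints': array([ 1.10924928,  0.31170638,  0.01400212,  1.51307271, -0.00440433,
        1.31920507, -0.02720082]), 'qvel': array([-5.05086309e-05,  1.24775114e-03,  1.08843844e-03, -7.47483003e-04,
       -4.39600248e-04, -4.87295252e-04, -1.27189055e-04]), 'effort': array([ 3.77355730e-05, -3.79912198e+01,  1.46175530e-01, -2.30592084e+01,
        1.23298328e-02,  1.36081866e-02, -2.76796058e-06]), 'tool_pos': array([ 0.22389727, -0.50155541,  0.23022537]), 'orientation': array([-3.13923388e+00,  9.52028604e-05,  4.19912329e-01]), 'force': array([0.15469805, 0.08941221, 0.45475584]), 'ft_torque': array([-0.01178379, -0.01388689, -0.00982335]), 'gripper_width': 0.9996710018740615}
scene {'K': [[369.7762, 0.0, 252.4385], [0.0, 369.7762, 188.9662], [0.0, 0.0, 1.0]], 'R': [[-0.2145, 0.9767, 0.0001], [0.679, 0.1492, -0.7188], [-0.7021, -0.1541, -0.6952]], 't': [0.0285, -0.3369, 1.6275]}
top {'K': [[384.2022, 0.0, 262.1465], [0.0, 384.2022, 192.2485], [0.0, 0.0, 1.0]], 'R': [[-0.0093, -1.0, 0.0012], [-0.9853, 0.009, -0.1707], [0.1707, -0.0028, -0.9853]], 't': [0.1207, 0.5715, 1.1034]}
wrist {'K': [[345.5483, 0.0, 257.6562], [0.0, 345.5483, 193.2272], [0.0, 0.0, 1.0]], 'hand_eye': [[0.0017, -0.9578, -0.2874, 0.0733], [1.0, 0.0015, 0.0011, 0.0007], [-0.0006, -0.2874, 0.9578, -0.1423], [0.0, 0.0, 0.0, 1.0]]}
```

View pics/scene0.png

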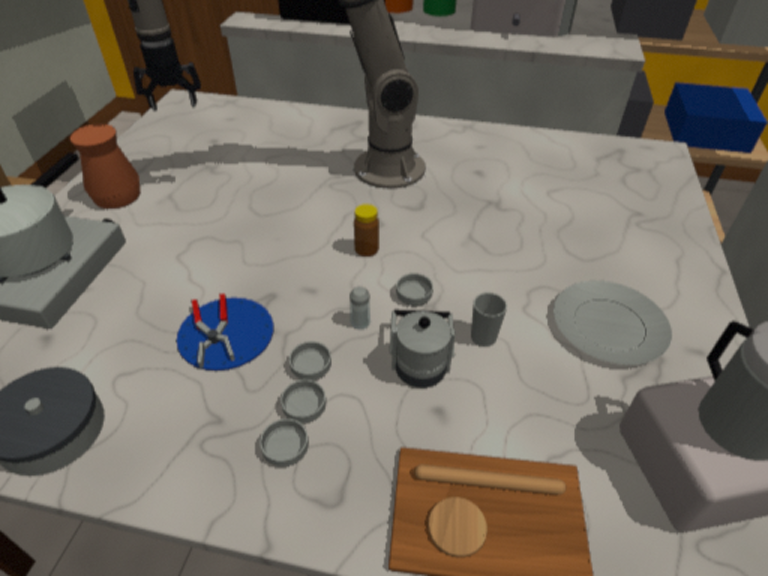

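View pics/top0.png

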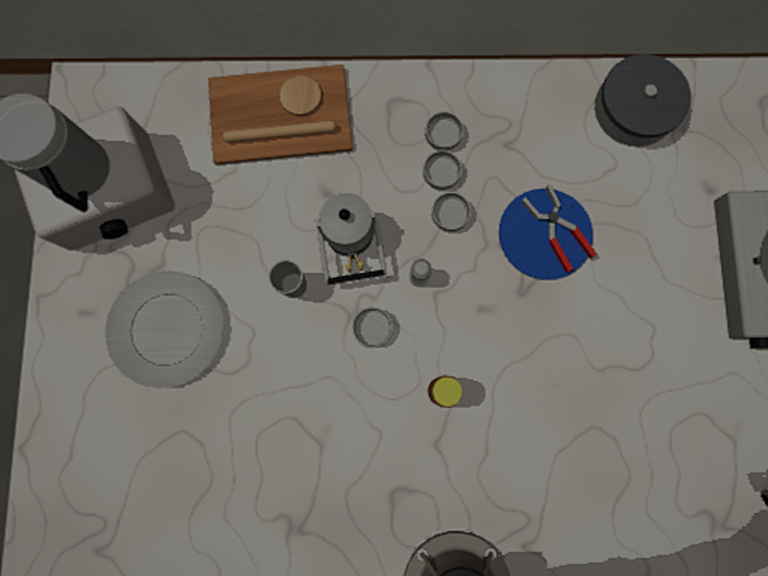

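View pics/wrist0.png

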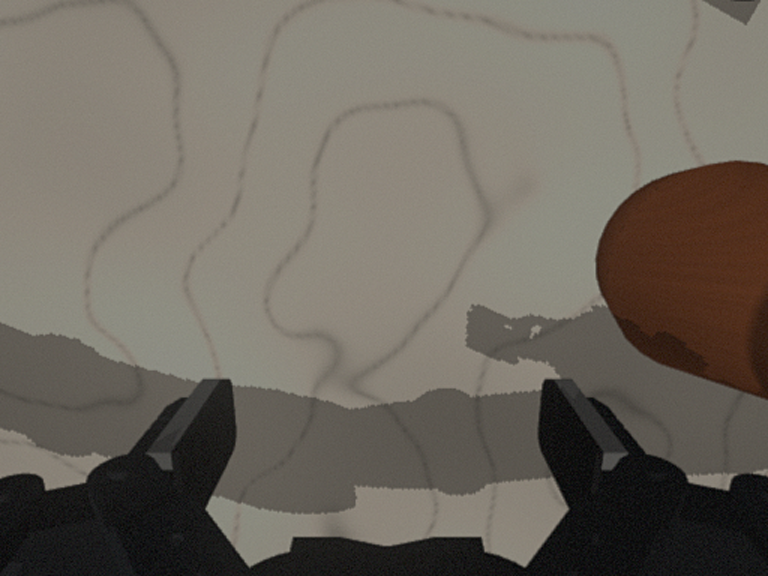

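The scene and top views show the trivet with the pliers, top picture about (546,233), handles pointing toward the robot. The carrier is at (347,222) with the bar at (355,277). The katori in the way is at (376,328), the shaker at (421,272), the tumbler at (288,278) and the jar at (447,390). Next I zoom in.

```bash
cat > h.py <<'E'
import numpy as np,cv2,pickle
from scipy.spatial.transform import Rotation as Ro
def plane(g,px,z,R=None,t=None):
    K=g["K"]; R=g.get("R") if R is None else R; t=g.get("t") if t is None else t
    R=np.array(R);t=np.array(t)
    d=R.T@np.linalg.solve(np.array(K),np.array([px[0],px[1],1.])); c=-R.T@t
    return c+d*(z-c[2])/d[2]
def wristRt(g,s):
    H=np.array(g["hand_eye"]); T=np.eye(4); T[:3,:3]=Ro.from_euler("xyz",s["orientation"]).as_matrix(); T[:3,3]=s["tool_pos"]
    M=np.linalg.inv(T@H); return M[:3,:3],M[:3,3]
def proj(g,X,R=None,t=None):
    R=g.get("R") if R is None else R; t=g.get("t") if t is None else t
    c=np.array(R)@np.array(X)+np.array(t); p=np.array(g["K"])@c; return p[:2]/p[2]
E
python3 - <<'E'
from h import *
g=pickle.load(open("pics/top0.pkl","rb")); p=g["pixels"][:,:,::-1]
cv2.imwrite("pics/topA.png",cv2.resize(p[115:265,170:300],None,fx=4.6,fy=4,interpolation=cv2.INTER_CUBIC)[:600])
a=p[115:195,320:410]; cv2.imwrite("pics/topB.png",cv2.resize(a,None,fx=7,fy=7,interpolation=cv2.INTER_CUBIC))
a=p[120:240,170:300]; cv2.imwrite("pics/topA.png",cv2.resize(a,None,fx=5,fy=5,interpolation=cv2.INTER_CUBIC))
E
```

```text
(no output)
```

View pics/topA.png

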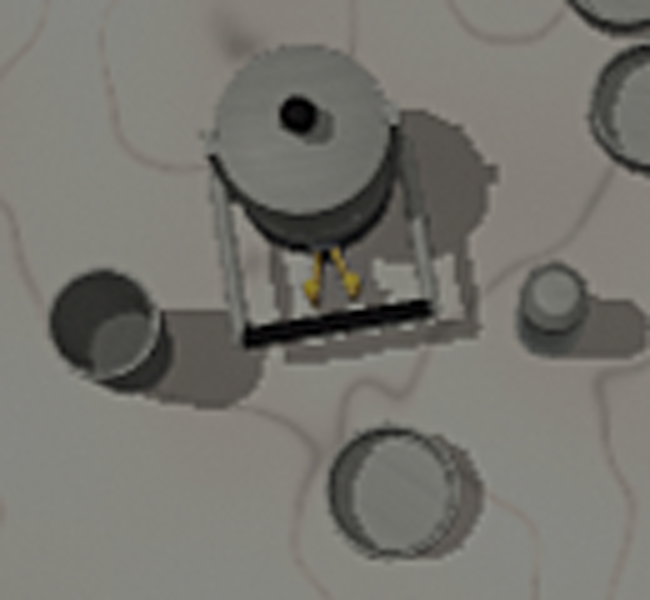

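View pics/topB.png

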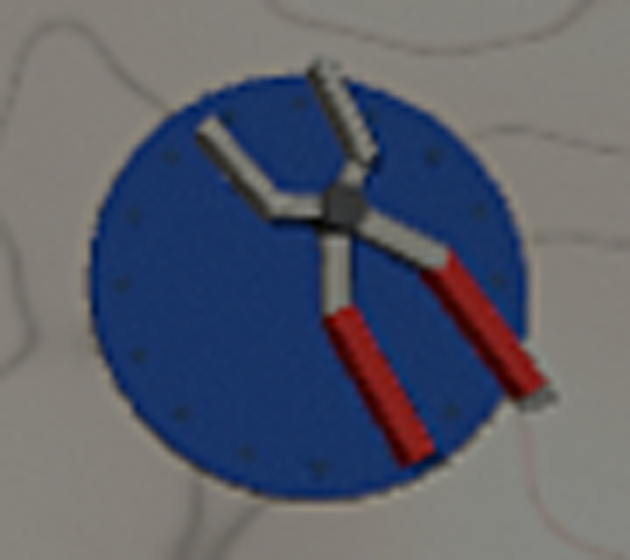

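```bash
python3 - <<'E'
from h import *
g=pickle.load(open("pics/top0.pkl","rb"))
print("cam",-np.array(g["R"]).T@g["t"])
A=lambda x,y,z:np.round(plane(g,((x+.5)/5-.5+170,(y+.5)/5-.5+120),z),4)
B=lambda x,y,z:np.round(plane(g,((x+.5)/7-.5+320,(y+.5)/7-.5+115),z),4)
bl,br=A(246,333,.05),A(433,308,.05); print("bar",bl,br,(bl+br)/2,np.linalg.norm(bl-br))
print("lid",A(307,128,.122),"knob",A(298,115,.147))
print("ribs tops",A(312,300,.036),A(352,295,.036))
print("katori",A(395,492,.03),"shaker",A(555,293,.098),"tumbler",A(105,323,.1))
print("row0",plane(g,(451/1.5,213/1.5),.03),"jar",plane(g,(447/1.5,391/1.5),.12))
print("trivet",B(308,287,.008), B(90,280,.008),B(527,280,.008),B(308,73,.008),B(308,500,.008))
print("pivot",B(344,207,.03),"tips",B(323,66,.026),B(206,125,.026),"tails",B(417,455,.026),B(538,395,.026), "hf",B(340,315,.026),B(441,262,.026))
E
```

```text
cam [0.37595835 0.11863777 1.184589  ]
bar [0.5921 0.2455 0.05  ] [0.6064 0.133  0.05  ] [0.59925 0.18925 0.05   ] 0.11340520270252155
lid [0.6977 0.2036 0.122 ] knob [0.6978 0.2067 0.147 ]
ribs tops [0.6149 0.207  0.036 ] [0.6178 0.1826 0.036 ]
katori [0.4975 0.1569 0.03  ] shaker [0.6049 0.0619 0.098 ] tumbler [0.5892 0.321  0.1   ]
row0 [ 0.73399891 -0.00634655  0.03      ] jar [0.37002096 0.01956904 0.12      ]
trivet [ 0.6945 -0.2064  0.008 ] [ 0.6986 -0.1081  0.008 ] [ 0.6969 -0.3056  0.008 ] [ 0.7956 -0.2119  0.008 ] [ 0.5966 -0.2011  0.008 ]
pivot [ 0.7252 -0.2184  0.03  ] tips [ 0.7924 -0.2138  0.026 ] [ 0.7651 -0.1597  0.026 ] tails [ 0.613  -0.2453  0.026 ] [ 0.6395 -0.3004  0.026 ] hf [ 0.6767 -0.215   0.026 ] [ 0.7006 -0.2613  0.026 ]
```

```bash
cat > go.py <<'E'
import sys
from h import *
from workcell import observe
def rel(p,yaw,s=None,rp=(np.pi,0)):
    s=s or observe(); R=Ro.from_euler("xyz",s["orientation"])
    T=Ro.from_euler("xyz",[rp[0],rp[1],yaw])
    return np.round(1000*R.inv().apply(np.array(p)-s["tool_pos"]),1),np.round((R.inv()*T).as_rotvec(degrees=True),2)
if __name__=="__main__":
    s=observe(); print("t",round(s["t"],2),"pos",np.round(s["tool_pos"],4),"rpy",np.round(s["orientation"],4),"j",np.round(s["joints"],2),"F",np.round(s["force"],1),"w",round(85*s["gripper_width"],1))
    a=list(map(float,sys.argv[1:]))
    for i in range(0,len(a),4): print(*rel(a[i:i+3],a[i+3],s))
E
python3 go.py .4975 .145 .2 .127
```

```text
t 0.15 pos [ 0.224  -0.5017  0.2304] rpy [-3.1397e+00  1.0000e-04  4.1990e-01] j [ 1.11  0.31  0.01  1.51 -0.    1.32 -0.03] F [-0.1  0.1 -0.9] w 84.7
[ 513.4 -479.    31.3] [-0.1   0.02 16.78]
```

>>> step_arm --commands '[{"gripper": 1, "linear": [0.01, -0.01, 0], "turn": [0, 0, 0]}, {"gripper": 1, "linear": [0.03, -0.028, 0], "turn": [0, 0, 1]}, {"gripper": 1, "linear": [0.057, -0.053, 0], "turn": [0, 0, 2]}, {"gripper": 1, "linear": [0.085, -0.08, 0], "turn": [0, 0, 3]}, {"gripper": 1, "linear": [0.114, -0.106, 0], "turn": [0, 0, 4]}, {"gripper": 1, "linear": [0.142, -0.132, 0], "turn": [0, 0, 5]}, {"gripper": 1, "linear": [0.17, -0.159, 0], "turn": [0, 0, 6]}, {"gripper": 1, "linear": [0.199, -0.186, 0], "turn": [0, 0, 7]}, {"gripper": 1, "linear": [0.227, -0.212, 0], "turn": [0, 0, 8]}, {"gripper": 1, "linear": [0.256, -0.239, 0], "turn": [0, 0, 9]}, {"gripper": 1, "linear": [0.285, -0.266, 0], "turn": [0, 0, 10]}, {"gripper": 1, "linear": [0.314, -0.293, 0], "turn": [0, 0, 11]}, {"gripper": 1, "linear": [0.342, -0.319, 0], "turn": [0, 0, 12]}, {"gripper": 1, "linear": [0.37, -0.345, 0.005], "turn": [0, 0, 13]}, {"gripper": 1, "linear": [0.4, -0.373, 0.01], "turn": [0, 0, 14]}, {"gripper": 1, "linear": [0.43, -0.4, 0.015], "turn": [0, 0, 15]}, {"gripper": 1, "linear": [0.46, -0.428, 0.02], "turn": [0, 0, 16]}, {"gripper": 1, "linear": [0.485, -0.453, 0.025], "turn": [0, 0, 16.8]}, {"gripper": 1, "linear": [0.505, -0.47, 0.03], "turn": [0, 0, 16.8]}, {"gripper": 1, "linear": [0.513, -0.479, 0.031], "turn": [0, 0, 16.8]}]'

```text
t: 1.82
tool_pos: [0.497, 0.1496, 0.1991]
orientation: [-3.137, 0.002, 0.132]
force: [0.1, -0.3, 0.4]
gripper_width: -0.002
```

```bash
cat > wr.py <<'E'
import sys
from h import *
from workcell import observe,get_image
n=sys.argv[1]
s=observe(); g=get_image("wrist"); g["R"],g["t"]=wristRt(g,s); pickle.dump(g,open(f"pics/{n}.pkl","wb"))
cv2.imwrite(f"pics/{n}.png",cv2.resize(g["pixels"][:,:,::-1],(768,576),interpolation=cv2.INTER_CUBIC))
print(np.round(s["tool_pos"],4))
E
python3 go.py; python3 wr.py w1
```

```text
t 1.82 pos [0.497  0.1496 0.1991] rpy [-3.1366e+00  1.7000e-03  1.3220e-01] j [ 0.13  0.32 -0.58  1.63  0.18  1.24 -1.92] F [ 0.1 -0.3  0.4] w -0.1
[0.497  0.1496 0.1991]
```

View pics/w1.png

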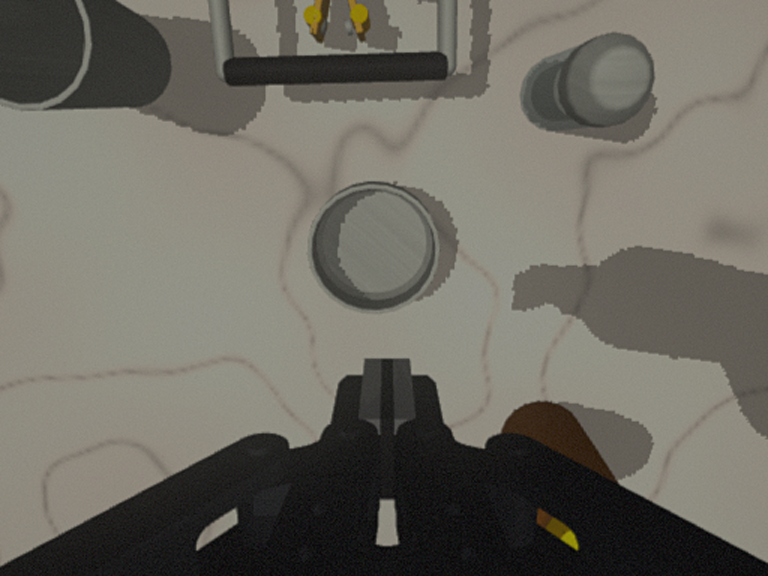

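The wrist view shows the katori rim centred at (374,246), the bar from (225,71) to (447,66), the clamp's yellow ribs near (315,15) and (359,16), and the shaker at (605,80).

```bash
python3 - <<'E'
from h import *
g=pickle.load(open("pics/w1.pkl","rb"))
P=lambda x,y,z:np.round(plane(g,((x+.5)/1.5-.5,(y+.5)/1.5-.5),z),4)
bl,br=P(225,71,.05),P(447,66,.05); print("bar",bl,br,(bl+br)/2,np.linalg.norm(bl-br),np.arctan2(-(bl-br)[0],(bl-br)[1]))
print("kat",P(374,246,.03),"ribs",P(316,12,.036),P(359,12,.036),"shaker",P(605,80,.098))
E
python3 go.py .4975 .143 .013 .127 .497 .02 .013 .127
```

```text
bar [0.5898 0.247  0.05  ] [0.6076 0.1327 0.05  ] [0.5987  0.18985 0.05   ] 0.11567769880145437 0.1544896155060902
kat [0.5038 0.1583 0.03  ] ribs [0.6263 0.2047 0.036 ] [0.6293 0.1821 0.036 ] shaker [0.605  0.0677 0.098 ]
t 1.87 pos [0.4969 0.1508 0.1992] rpy [-3.1352e+00  1.4000e-03  1.3390e-01] j [ 0.13  0.32 -0.58  1.63  0.18  1.24 -1.92] F [0.4 1.5 0.1] w -0.2
[ -0.2   9.  186.2] [-0.37  0.08  0.39]
[-17.1 130.9 185.4] [-0.37  0.08  0.39]
```

>>> step_arm --commands '[{"gripper": 1, "linear": [0.004, 0.0, 0.015], "turn": [0, 0, 0]}, {"gripper": 1, "linear": [0.005, 0.0, 0.04], "turn": [0, 0, 0]}, {"gripper": 1, "linear": [0.005, 0.0, 0.07], "turn": [0, 0, 0]}, {"gripper": 1, "linear": [0.005, 0.0, 0.1], "turn": [0, 0, 0]}, {"gripper": 1, "linear": [0.005, 0.0, 0.125], "turn": [0, 0, 0]}, {"gripper": 1, "linear": [0.005, 0.0, 0.148], "turn": [0, 0, 0]}, {"gripper": 1, "linear": [0.005, 0.0, 0.165], "turn": [0, 0, 0]}, {"gripper": 1, "linear": [0.005, 0.0, 0.178], "turn": [0, 0, 0]}, {"gripper": 1, "linear": [0.005, 0.0, 0.186], "turn": [0, 0, 0]}, {"gripper": 1, "linear": [0.005, 0.0, 0.186], "turn": [0, 0, 0]}, {"gripper": 1, "linear": [0.005, 0.0, 0.186], "turn": [0, 0, 0]}]'

```text
t: 2.78
tool_pos: [0.5014, 0.1521, 0.0133]
orientation: [-3.136, 0.002, 0.133]
force: [0.4, 0.0, 0.2]
gripper_width: -0.002
```

```bash
python3 go.py .502 .018 .013 .127; python3 wr.py w2
```

```text
t 2.78 pos [0.5014 0.1521 0.0133] rpy [-3.1356e+00  1.7000e-03  1.3320e-01] j [ 0.06  0.55 -0.5   1.83  0.33  0.85 -2.04] F [0.4 0.  0.2] w -0.1
[-17.2 132.9  -0.4] [-0.34  0.1   0.35]
[0.5014 0.1521 0.0133]
```

View pics/w2.png

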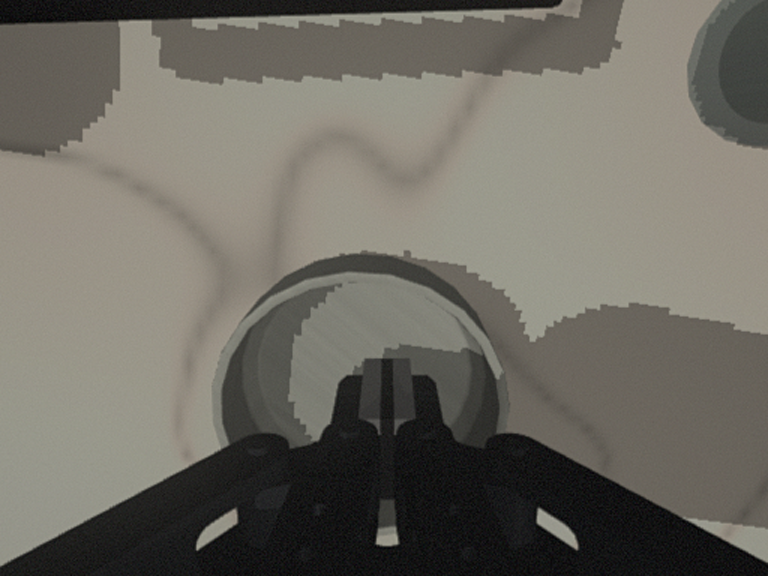

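The closed fingers are inside the bowl, its rim running from about (215,380) to (505,380), with no contact. Now I drag it to the right.

>>> step_arm --commands '[{"gripper": 1, "linear": [-0.001, 0.005, 0], "turn": [0, 0, 0]}, {"gripper": 1, "linear": [-0.001, 0.01, 0], "turn": [0, 0, 0]}, {"gripper": 1, "linear": [-0.002, 0.016, 0], "turn": [0, 0, 0]}, {"gripper": 1, "linear": [-0.003, 0.024, 0], "turn": [0, 0, 0]}, {"gripper": 1, "linear": [-0.004, 0.033, 0], "turn": [0, 0, 0]}, {"gripper": 1, "linear": [-0.006, 0.043, 0], "turn": [0, 0, 0]}, {"gripper": 1, "linear": [-0.007, 0.053, 0], "turn": [0, 0, 0]}, {"gripper": 1, "linear": [-0.008, 0.063, 0], "turn": [0, 0, 0]}, {"gripper": 1, "linear": [-0.01, 0.073, 0], "turn": [0, 0, 0]}, {"gripper": 1, "linear": [-0.011, 0.083, 0], "turn": [0, 0, 0]}, {"gripper": 1, "linear": [-0.012, 0.093, 0], "turn": [0, 0, 0]}, {"gripper": 1, "linear": [-0.013, 0.103, 0], "turn": [0, 0, 0]}, {"gripper": 1, "linear": [-0.015, 0.112, 0], "turn": [0, 0, 0]}, {"gripper": 1, "linear": [-0.016, 0.12, 0], "turn": [0, 0, 0]}, {"gripper": 1, "linear": [-0.016, 0.126, 0], "turn": [0, 0, 0]}, {"gripper": 1, "linear": [-0.017, 0.13, 0], "turn": [0, 0, 0]}, {"gripper": 1, "linear": [-0.017, 0.132, 0], "turn": [0, 0, 0]}, {"gripper": 1, "linear": [-0.017, 0.132, 0], "turn": [0, 0, 0]}]'

```text
t: 4.33
tool_pos: [0.5027, 0.0187, 0.013]
orientation: [-3.136, 0.0, 0.133]
force: [-0.3, -0.4, -0.9]
gripper_width: 0.006
```

```bash
python3 go.py .502 .018 .2 .133; python3 wr.py w3
```

```text
t 4.33 pos [0.5027 0.0187 0.013 ] rpy [-3.1356e+00  5.0000e-04  1.3280e-01] j [ 0.32  0.51 -0.5   1.89  0.31  0.82 -1.78] F [-0.3 -0.4 -0.9] w 0.5
[  -0.8   -0.5 -187. ] [-0.34  0.03 -0.01]
[0.5027 0.0187 0.013 ]
```

View pics/w3.png

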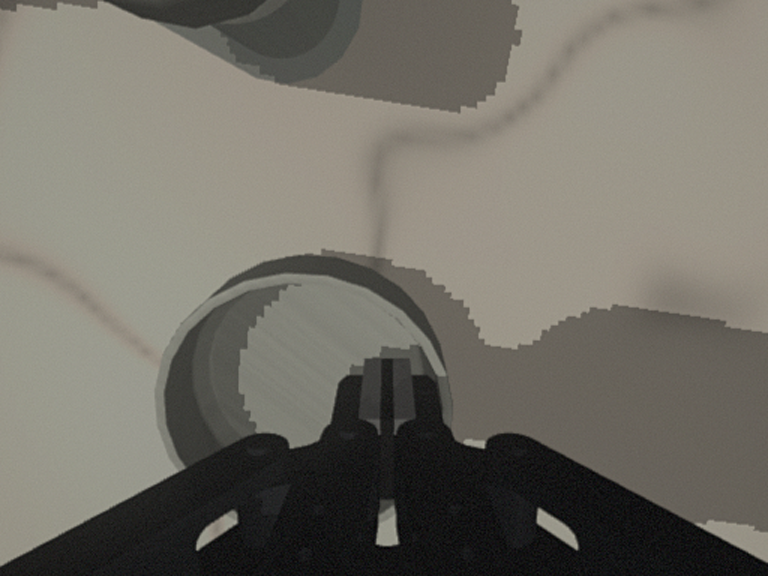

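Katori is dragged to about y = 0.035, still upright with the rim round at (300,380). I lift and take a closer, settled look at the clamp.

>>> step_arm --commands '[{"gripper": 1, "linear": [0, -0.006, -0.002], "turn": [0, 0, 0]}, {"gripper": 1, "linear": [0, -0.01, -0.015], "turn": [0, 0, 0]}, {"gripper": 1, "linear": [0, -0.01, -0.04], "turn": [0, 0, 0]}, {"gripper": 1, "linear": [0, -0.01, -0.07], "turn": [0, 0, 0]}, {"gripper": 1, "linear": [0, -0.01, -0.105], "turn": [0, 0, 0]}, {"gripper": 1, "linear": [0.005, -0.02, -0.14], "turn": [0, 0, 0]}, {"gripper": 1, "linear": [0.01, -0.04, -0.17], "turn": [0, 0, 0]}, {"gripper": 1, "linear": [0.02, -0.065, -0.19], "turn": [0, 0, 0]}, {"gripper": 1, "linear": [0.035, -0.095, -0.2], "turn": [0, 0, 0]}, {"gripper": 1, "linear": [0.05, -0.12, -0.206], "turn": [0, 0, 0]}, {"gripper": 1, "linear": [0.06, -0.14, -0.206], "turn": [0, 0, 0]}, {"gripper": 1, "linear": [0.065, -0.15, -0.206], "turn": [0, 0, 0]}, {"gripper": 1, "linear": [0.067, -0.15, -0.206], "turn": [0, 0, 0]}, {"gripper": 1, "linear": [0.067, -0.15, -0.206], "turn": [0, 0, 0]}, {"gripper": 1, "linear": [0.067, -0.15, -0.206], "turn": [0, 0, 0]}, {"gripper": 1, "linear": [0.067, -0.15, -0.206], "turn": [0, 0, 0]}]'

```text
t: 5.72
tool_pos: [0.5493, 0.1731, 0.2194]
orientation: [-3.137, 0.002, 0.13]
force: [-0.9, 0.1, -0.6]
gripper_width: -0.005
```

```bash
python3 go.py ; python3 wr.py w4
```

```text
t 5.72 pos [0.5493 0.1731 0.2194] rpy [-3.1374e+00  1.6000e-03  1.3040e-01] j [ 0.09  0.44 -0.6   1.44  0.24  1.34 -1.97] F [-0.9  0.1 -0.6] w -0.4
[0.5493 0.1731 0.2194]
```

View pics/w4.png

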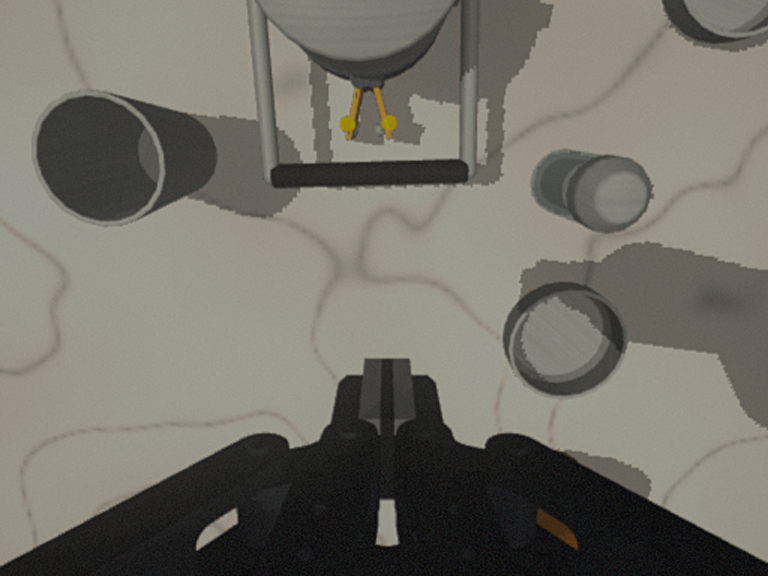

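The view shows the clamp well: bar ends at (271,177) and (468,171), rib tops at (347,123) and (390,122), the katori upright at (565,340) clear of the approach lane.

```bash
python3 - <<'E'
from h import *
from scipy.optimize import least_squares as ls
w=pickle.load(open("pics/w4.pkl","rb"));tp=pickle.load(open("pics/top0.pkl","rb"))
f=lambda x,y:((x+.5)/1.5-.5,(y+.5)/1.5-.5)
P=lambda x,y,z:plane(w,f(x,y),z)
bl,br=P(271,175,.049),P(468,170,.049); print("bar",bl,br,(bl+br)/2,np.linalg.norm(bl-br),np.arctan2(-(bl-br)[0],(bl-br)[1]))
r=P(347,123,.036),P(390,122,.036);print("ribs",r,(r[0]+r[1])/2)
obs=[(w,f(271,175),(-.104,.058,.049)),(w,f(468,170),(-.104,-.058,.049)),(w,f(347,123),(-.077,.0145,.036)),(w,f(390,122),(-.077,-.0145,.036))]
A=lambda x,y:((x+.5)/5-.5+170,(y+.5)/5-.5+120)
obs2=[(tp,A(245,333),(-.104,.058,.049)),(tp,A(434,308),(-.104,-.058,.049)),(tp,A(298,115),(0,0,.147))]
def res(p,obs):
    c,s=np.cos(p[2]),np.sin(p[2]); o=[]
    for g,u,q in obs: o+=list(proj(g,[p[0]+c*q[0]-s*q[1],p[1]+s*q[0]+c*q[1],q[2]])-u)
    return o
for o in (obs,obs2,obs+obs2):
    q=ls(res,[.7,.2,.13],args=(o,)); print(np.round(q.x,4),np.round(q.fun,1))
print("katori",P(565,340,.03))
E
python3 go.py .6 -.2 .25 .514
```

```text
bar [0.59023493 0.24725704 0.049     ] [0.60843166 0.13242186 0.049     ] [0.59933329 0.18983945 0.049     ] 0.11626796426223125 0.15715296045518695
ribs (array([0.62534642, 0.20695115, 0.036     ]), array([0.62929683, 0.18152574, 0.036     ])) [0.62732163 0.19423844 0.036     ]
[0.7027 0.2062 0.1569] [ 0.1 -0.8 -0.1 -0.8 -1.8  0.9  1.8  0.7]
[0.7007 0.2057 0.1524] [-0.4  1.1 -0.1 -0.   0.4 -1. ]
[0.7026 0.2061 0.1565] [ 0.1 -0.7 -0.1 -0.6 -1.8  1.   1.8  0.8 -0.3  0.5 -0.1 -0.7  0.2 -1.7]
katori [0.50395407 0.04324352 0.03      ]
t 5.77 pos [0.5493 0.1733 0.2196] rpy [-3.137e+00  1.300e-03  1.305e-01] j [ 0.09  0.44 -0.6   1.44  0.24  1.34 -1.97] F [-0.6 -0.2  0.3] w -0.0
[  1.6 376.5 -32.1] [-2.700e-01  2.000e-02 -2.197e+01]
```

```bash
python3 go.py .6204 -.2776 .25 .514
```

```text
t 5.77 pos [0.5493 0.1733 0.2196] rpy [-3.137e+00  1.300e-03  1.305e-01] j [ 0.09  0.44 -0.6   1.44  0.24  1.34 -1.97] F [-0.6 -0.2  0.3] w -0.0
[ 11.8 456.1 -32.5] [-2.700e-01  2.000e-02 -2.197e+01]
```

>>> step_arm --commands '[{"gripper": 1, "linear": [0, 0.012, -0.01], "turn": [0, 0, -0.5]}, {"gripper": 0.5, "linear": [0, 0.035, -0.02], "turn": [0, 0, -2]}, {"gripper": 0, "linear": [0, 0.065, -0.03], "turn": [0, 0, -3.5]}, {"gripper": 0, "linear": [0, 0.1, -0.032], "turn": [0, 0, -5]}, {"gripper": 0, "linear": [0, 0.135, -0.032], "turn": [0, 0, -7]}, {"gripper": 0, "linear": [0, 0.17, -0.032], "turn": [0, 0, -9]}, {"gripper": 0, "linear": [0, 0.205, -0.032], "turn": [0, 0, -11]}, {"gripper": 0, "linear": [0, 0.24, -0.032], "turn": [0, 0, -13]}, {"gripper": 0, "linear": [0.003, 0.275, -0.032], "turn": [0, 0, -15]}, {"gripper": 0, "linear": [0.005, 0.31, -0.032], "turn": [0, 0, -17]}, {"gripper": 0, "linear": [0.007, 0.345, -0.032], "turn": [0, 0, -18.5]}, {"gripper": 0, "linear": [0.009, 0.38, -0.032], "turn": [0, 0, -20]}, {"gripper": 0, "linear": [0.012, 0.412, -0.032], "turn": [0, 0, -21]}, {"gripper": 0, "linear": [0.012, 0.435, -0.032], "turn": [0, 0, -22]}, {"gripper": 0, "linear": [0.012, 0.45, -0.032], "turn": [0, 0, -22]}, {"gripper": 0, "linear": [0.012, 0.456, -0.032], "turn": [0, 0, -22]}, {"gripper": 0, "linear": [0.012, 0.456, -0.032], "turn": [0, 0, -22]}, {"gripper": 0, "linear": [0.012, 0.456, -0.032], "turn": [0, 0, -22]}, {"gripper": 0, "linear": [0.012, 0.456, -0.032], "turn": [0, 0, -22]}]'

```text
t: 7.35
tool_pos: [0.6207, -0.2753, 0.2499]
orientation: [-3.136, -0.001, 0.517]
force: [-0.3, 0.6, 0.4]
gripper_width: 1.001
```

```bash
python3 go.py ; python3 wr.py w5
```

```text
t 7.35 pos [ 0.6207 -0.2753  0.2499] rpy [-3.1359e+00 -1.4000e-03  5.1690e-01] j [ 0.67  0.64 -0.54  1.03  0.31  1.54 -0.84] F [-0.3  0.6  0.4] w 85.1
[ 0.6207 -0.2753  0.2499]
```

View pics/w5.png

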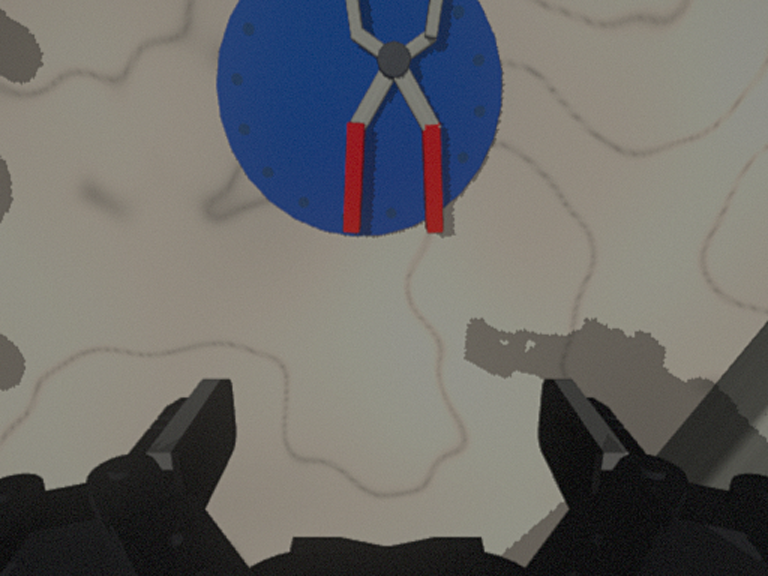

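The pliers are in view: pivot boss at (394,60), handle outer corners at the front (348,123) and (440,125), and at the tail (344,233) and (444,232).

```bash
python3 - <<'E'
from h import *
w=pickle.load(open("pics/w5.pkl","rb"))
P=lambda x,y,z:plane(w,((x+.5)/1.5-.5,(y+.5)/1.5-.5),z)
pv=P(394,60,.032); a,b,c,d=[P(x,y,.028) for x,y in((348,123),(440,125),(344,233),(444,232))]
print("pivot",pv,"front",np.linalg.norm(a-b),"tail",np.linalg.norm(c-d))
m1=(a+b)/2;m2=(c+d)/2
v=pv[:2]-m2[:2]; yaw=np.arctan2(v[1],v[0]); print("tailmid",m2,"len",np.linalg.norm(v),"yaw",yaw, "frontmid dist",np.linalg.norm((pv-m1)[:2]), "yaw tail-front",np.arctan2(*(m1-m2)[[1,0]]))
u=v/np.linalg.norm(v); print("grip",pv[:2]-.07*u, m2[:2]+.04*u)
E
```

```text
pivot [ 0.72648931 -0.22005343  0.032     ] front 0.06160978504119607 tail 0.07099835487919544
tailmid [ 0.6291421  -0.27614038  0.028     ] len 0.11234868343516452 yaw 0.5227008538321719 frontmid dist 0.03897164311920342 yaw tail-front 0.5222357048926354
grip [ 0.66583613 -0.25499898] [ 0.66380106 -0.2561715 ]
```

```bash
python3 go.py .665 -.2555 .05 .522 .665 -.2555 .006 .522
```

```text
t 7.4 pos [ 0.6208 -0.2751  0.25  ] rpy [-3.1362e+00 -1.4000e-03  5.1730e-01] j [ 0.67  0.64 -0.54  1.03  0.31  1.54 -0.84] F [-0.7  0.3  0.4] w 84.7
[ 47.8   5.8 200.1] [-0.31 -0.08 -0.27]
[ 47.8   6.1 244.1] [-0.31 -0.08 -0.27]
```

>>> step_arm --commands '[{"gripper": 0, "linear": [0.01, 0.002, 0.015], "turn": [-0.2, 0, -0.2]}, {"gripper": 0, "linear": [0.025, 0.004, 0.045], "turn": [-0.3, 0, -0.3]}, {"gripper": 0, "linear": [0.04, 0.006, 0.08], "turn": [-0.3, 0, -0.3]}, {"gripper": 0, "linear": [0.048, 0.006, 0.115], "turn": [-0.3, 0, -0.3]}, {"gripper": 0, "linear": [0.048, 0.006, 0.145], "turn": [-0.3, 0, -0.3]}, {"gripper": 0, "linear": [0.048, 0.006, 0.17], "turn": [-0.3, 0, -0.3]}, {"gripper": 0, "linear": [0.048, 0.006, 0.188], "turn": [-0.3, 0, -0.3]}, {"gripper": 0, "linear": [0.048, 0.006, 0.198], "turn": [-0.3, 0, -0.3]}, {"gripper": 0, "linear": [0.048, 0.006, 0.2], "turn": [-0.3, 0, -0.3]}, {"gripper": 0, "linear": [0.048, 0.006, 0.2], "turn": [-0.3, 0, -0.3]}]'

```text
t: 8.23
tool_pos: [0.6653, -0.2547, 0.0503]
orientation: [-3.141, -0.002, 0.524]
force: [-0.4, 1.0, 0.0]
gripper_width: 0.998
```

```bash
python3 go.py .665 -.2555 .006 .522; python3 wr.py w6
```

```text
t 8.23 pos [ 0.6653 -0.2547  0.0503] rpy [-3.1411e+00 -1.5000e-03  5.2360e-01] j [ 0.61  0.83 -0.49  1.21  0.38  1.19 -0.94] F [-0.4  1.   0. ] w 84.8
[-0.7  0.5 44.3] [-0.03 -0.09  0.09]
[ 0.6653 -0.2547  0.0503]
```

View pics/w6.png

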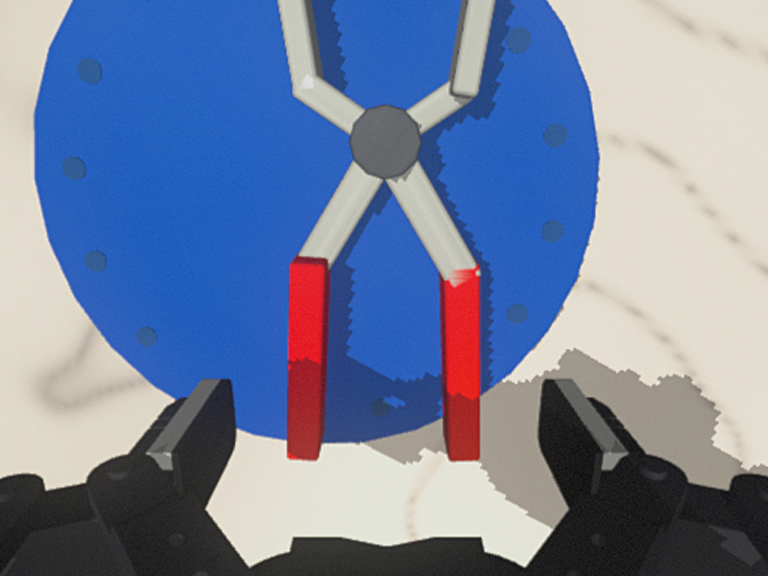

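The pliers are centred between the open fingers (pivot at (385,142), handle outsides 288 to 480, fingers mid 387). I go down and close to about 58 mm.

>>> step_arm --commands '[{"gripper": 0, "linear": [0, 0.0005, 0.012], "turn": [0, 0, 0]}, {"gripper": 0, "linear": [0, 0.0005, 0.026], "turn": [0, 0, 0]}, {"gripper": 0, "linear": [0, 0.0005, 0.037], "turn": [0, 0, 0]}, {"gripper": 0, "linear": [0, 0.0005, 0.043], "turn": [0, 0, 0]}, {"gripper": 0, "linear": [0, 0.0005, 0.045], "turn": [0, 0, 0]}, {"gripper": 0, "linear": [0, 0.0005, 0.045], "turn": [0, 0, 0]}, {"gripper": 0, "linear": [0, 0.0005, 0.045], "turn": [0, 0, 0]}]'

```text
t: 8.87
tool_pos: [0.6667, -0.2556, 0.0065]
orientation: [3.14, -0.003, 0.523]
force: [0.6, -0.3, 1.0]
gripper_width: 1.002
```

>>> step_arm --commands '[{"gripper": 0.1, "linear": [0, 0, 0], "turn": [0, 0, 0]}, {"gripper": 0.17, "linear": [0, 0, 0], "turn": [0, 0, 0]}, {"gripper": 0.22, "linear": [0, 0, 0], "turn": [0, 0, 0]}, {"gripper": 0.26, "linear": [0, 0, 0], "turn": [0, 0, 0]}, {"gripper": 0.29, "linear": [0, 0, 0], "turn": [0, 0, 0]}, {"gripper": 0.31, "linear": [0, 0, 0], "turn": [0, 0, 0]}, {"gripper": 0.31, "linear": [0, 0, 0], "turn": [0, 0, 0]}, {"gripper": 0.31, "linear": [0, 0, 0], "turn": [0, 0, 0]}, {"gripper": 0.31, "linear": [0, 0, 0], "turn": [0, 0, 0]}]' --newtons 80

```text
t: 9.62
tool_pos: [0.6679, -0.2559, 0.0092]
orientation: [3.138, -0.005, 0.523]
force: [-1.8, 0.3, 6.7]
gripper_width: 0.69
```

```bash
python3 go.py; python3 wr.py w7
```

```text
t 9.62 pos [ 0.6679 -0.2559  0.0092] rpy [ 3.1379 -0.0052  0.5231] j [ 0.6   0.87 -0.48  1.24  0.4   1.12 -0.95] F [-1.8  0.3  6.7] w 58.6
[ 0.6679 -0.2559  0.0092]
```

View pics/w7.png

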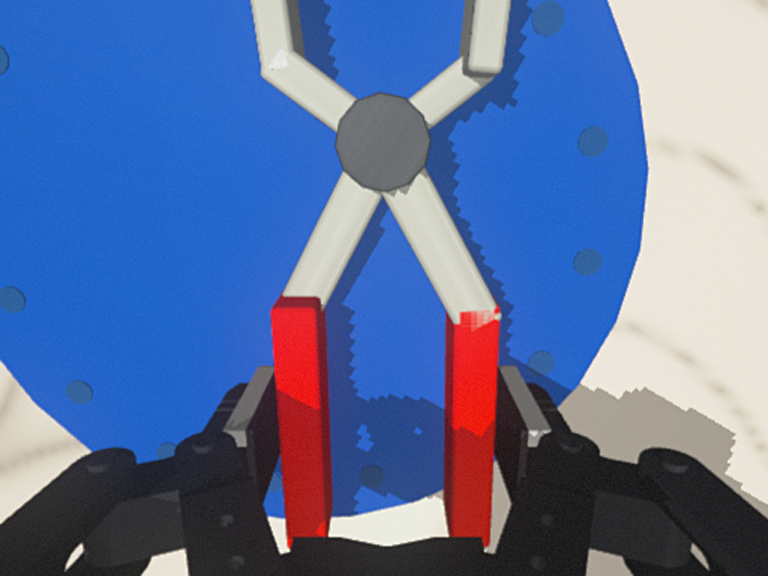

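The pads lie flat on both handles (275 to 500), with the pivot at (383,142). I compute the pivot in the tool frame and lift.

```bash
python3 - <<'E'
from h import *
w=pickle.load(open("pics/w7.pkl","rb"))
p=plane(w,((383+.5)/1.5-.5,(142+.5)/1.5-.5),.032); print(p)
from workcell import observe
s=observe(); print(Ro.from_euler("xyz",s["orientation"]).inv().apply(p-s["tool_pos"]))
E
```

```text
[ 0.7297774 -0.2200998  0.032    ]
[ 7.16122900e-02  1.05470056e-06 -2.24338937e-02]
```

>>> step_arm --commands '[{"gripper": 0.32, "linear": [0, 0, -0.002], "turn": [0, 0, 0]}, {"gripper": 0.32, "linear": [0, 0, -0.006], "turn": [0, 0, 0]}, {"gripper": 0.32, "linear": [0, 0, -0.012], "turn": [0, 0, 0]}, {"gripper": 0.32, "linear": [0, 0, -0.02], "turn": [0, 0, 0]}, {"gripper": 0.32, "linear": [0, 0, -0.03], "turn": [0, 0, 0]}, {"gripper": 0.32, "linear": [0, 0, -0.038], "turn": [0, 0, 0]}, {"gripper": 0.32, "linear": [0, 0, -0.04], "turn": [0, 0, 0]}, {"gripper": 0.32, "linear": [0, 0, -0.04], "turn": [0, 0, 0]}, {"gripper": 0.32, "linear": [0, 0, -0.04], "turn": [0, 0, 0]}]'

```text
t: 10.42
tool_pos: [0.6676, -0.2559, 0.0494]
orientation: [3.138, -0.005, 0.523]
force: [-0.1, 1.0, -1.6]
gripper_width: 0.683
```

```bash
python3 go.py; python3 wr.py w8;python3 - <<'E'
from h import *
from workcell import get_image
g=get_image("scene"); pickle.dump(g,open("pics/s8.pkl","wb"))
cv2.imwrite("pics/s8.png",cv2.resize(g["pixels"][170:270,90:240,::-1],None,fx=5,fy=5,interpolation=cv2.INTER_CUBIC))
E
```

```text
t 10.42 pos [ 0.6676 -0.2559  0.0494] rpy [ 3.1377 -0.0052  0.5231] j [ 0.61  0.83 -0.49  1.21  0.39  1.19 -0.94] F [-0.1  1.  -1.6] w 58.0
[ 0.6676 -0.2559  0.0494]
```

View pics/w8.png

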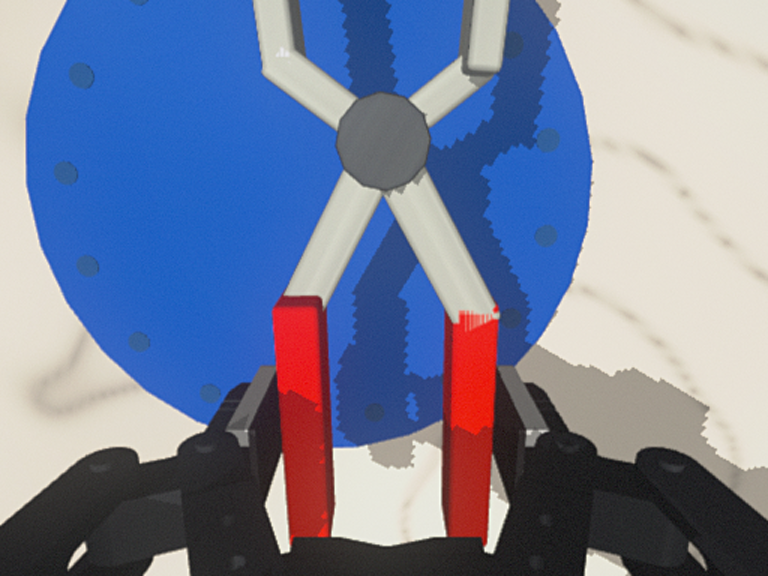

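View pics/s8.png

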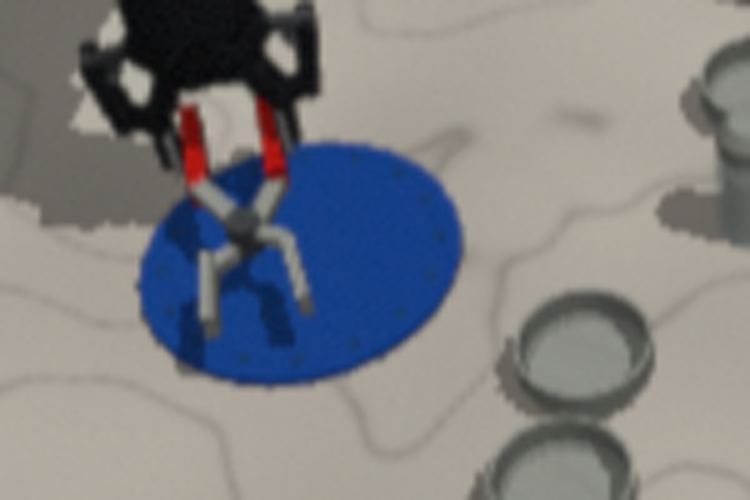

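The pliers hang level in the pads, unchanged in the tool frame (pivot at (383,141)), and the wrist reads about their weight. I carry them high to the standoff before the clamp.

```bash
python3 go.py .4305 .1633 .2 .156
```

```text
t 10.52 pos [ 0.6671 -0.2558  0.0485] rpy [ 3.1387 -0.0042  0.5231] j [ 0.61  0.83 -0.49  1.21  0.39  1.19 -0.94] F [-0.1 -0.1 -2.3] w 57.7
[   5.1 -480.8 -152.9] [ 0.12 -0.27 21.03]
```

>>> step_arm --commands '[{"gripper": 0.32, "linear": [0, 0, -0.01], "turn": [0, 0, 0]}, {"gripper": 0.32, "linear": [0, 0, -0.028], "turn": [0, 0, 0]}, {"gripper": 0.32, "linear": [0, -0.008, -0.052], "turn": [0, 0, 0.5]}, {"gripper": 0.32, "linear": [0, -0.022, -0.076], "turn": [0, 0, 1]}, {"gripper": 0.32, "linear": [0, -0.042, -0.1], "turn": [0, 0, 2]}, {"gripper": 0.32, "linear": [0, -0.066, -0.12], "turn": [0, 0, 3]}, {"gripper": 0.32, "linear": [0, -0.092, -0.136], "turn": [0, 0, 4]}, {"gripper": 0.32, "linear": [0, -0.12, -0.147], "turn": [0, 0, 5.2]}, {"gripper": 0.32, "linear": [0, -0.148, -0.152], "turn": [0, 0, 6.5]}, {"gripper": 0.32, "linear": [0, -0.177, -0.153], "turn": [0, 0, 7.8]}, {"gripper": 0.32, "linear": [0, -0.206, -0.153], "turn": [0, 0, 9]}, {"gripper": 0.32, "linear": [0, -0.235, -0.153], "turn": [0, 0, 10.3]}, {"gripper": 0.32, "linear": [0, -0.264, -0.153], "turn": [0, 0, 11.6]}, {"gripper": 0.32, "linear": [0, -0.293, -0.153], "turn": [0, 0, 12.9]}, {"gripper": 0.32, "linear": [0.001, -0.322, -0.153], "turn": [0, 0, 14.2]}, {"gripper": 0.32, "linear": [0.002, -0.351, -0.153], "turn": [0, 0, 15.5]}, {"gripper": 0.32, "linear": [0.003, -0.38, -0.153], "turn": [0, 0, 16.8]}, {"gripper": 0.32, "linear": [0.004, -0.405, -0.153], "turn": [0, 0, 18]}, {"gripper": 0.32, "linear": [0.005, -0.427, -0.153], "turn": [0, 0, 19]}, {"gripper": 0.32, "linear": [0.005, -0.445, -0.153], "turn": [0, -0.2, 20]}]'

```text
t: 12.18
tool_pos: [0.4468, 0.1346, 0.201]
orientation: [3.14, -0.002, 0.176]
force: [0.1, -0.3, -1.8]
gripper_width: 0.682
```

```bash
python3 go.py .4305 .1633 .06 .156
```

```text
t 12.18 pos [0.4468 0.1346 0.201 ] rpy [ 3.1398e+00 -2.2000e-03  1.7620e-01] j [ 0.25  0.22 -0.68  1.76  0.15  1.21 -1.86] F [ 0.1 -0.3 -1.8] w 58.0
[-11.4 -31.4 140.9] [ 0.1  -0.12  1.16]
```

>>> step_arm --commands '[{"gripper": 0.32, "linear": [-0.005, -0.012, 0.008], "turn": [0, 0, 0.5]}, {"gripper": 0.32, "linear": [-0.01, -0.023, 0.022], "turn": [0, 0, 1.1]}, {"gripper": 0.32, "linear": [-0.0115, -0.029, 0.042], "turn": [0.1, -0.1, 1.2]}, {"gripper": 0.32, "linear": [-0.0115, -0.0315, 0.064], "turn": [0.1, -0.1, 1.2]}, {"gripper": 0.32, "linear": [-0.0115, -0.0315, 0.086], "turn": [0.1, -0.1, 1.2]}, {"gripper": 0.32, "linear": [-0.0115, -0.0315, 0.106], "turn": [0.1, -0.1, 1.2]}, {"gripper": 0.32, "linear": [-0.0115, -0.0315, 0.122], "turn": [0.1, -0.1, 1.2]}, {"gripper": 0.32, "linear": [-0.0115, -0.0315, 0.134], "turn": [0.1, -0.1, 1.2]}, {"gripper": 0.32, "linear": [-0.0115, -0.0315, 0.14], "turn": [0.1, -0.1, 1.2]}, {"gripper": 0.32, "linear": [-0.0115, -0.0315, 0.141], "turn": [0.1, -0.1, 1.2]}, {"gripper": 0.32, "linear": [-0.0115, -0.0315, 0.141], "turn": [0.1, -0.1, 1.2]}]'

```text
t: 13.1
tool_pos: [0.4305, 0.1636, 0.0603]
orientation: [-3.141, -0.001, 0.155]
force: [-0.6, -0.5, -1.9]
gripper_width: 0.677
```

```bash
cat > both.py <<'E'
import sys
from h import *
from workcell import get_image
n=sys.argv[1]
g=get_image("scene"); pickle.dump(g,open(f"pics/s{n}.pkl","wb"))
a=cv2.resize(g["pixels"][170:270,210:340,::-1],None,fx=6,fy=6,interpolation=cv2.INTER_CUBIC)[:600,:780]
cv2.imwrite(f"pics/s{n}.png",a)
g=get_image("top"); pickle.dump(g,open(f"pics/t{n}.pkl","wb"))
cv2.imwrite(f"pics/t{n}.png",cv2.resize(g["pixels"][120:240,180:300,::-1],None,fx=5,fy=5,interpolation=cv2.INTER_CUBIC))
E
python3 go.py .4305 .1633 .0165 .156;python3 wr.py w9; python3 both.py 9
```

```text
t 13.1 pos [0.4305 0.1636 0.0603] rpy [-3.1415e+00 -9.0000e-04  1.5540e-01] j [ 0.12  0.38 -0.64  1.96  0.29  0.89 -2.09] F [-0.6 -0.5 -1.9] w 57.5
[-0.1  0.3 43.8] [-0.01 -0.05 -0.03]
[0.4305 0.1636 0.0603]
```

View pics/w9.png

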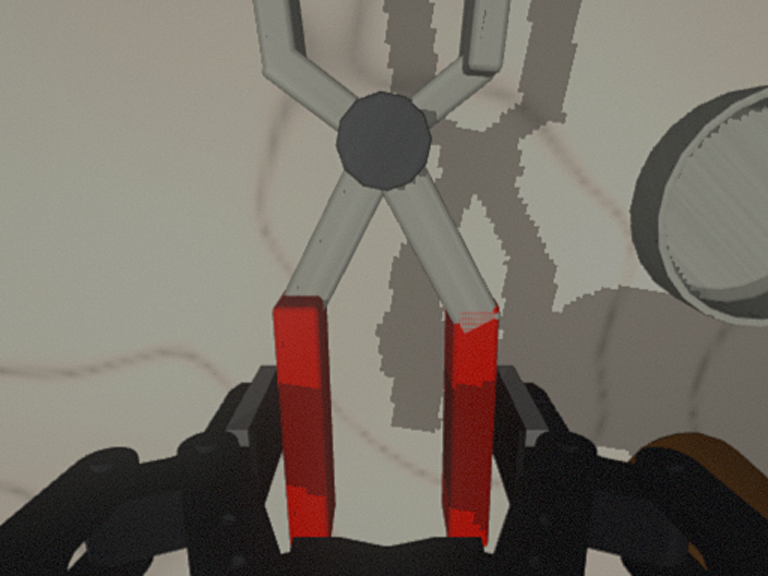

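View pics/s9.png

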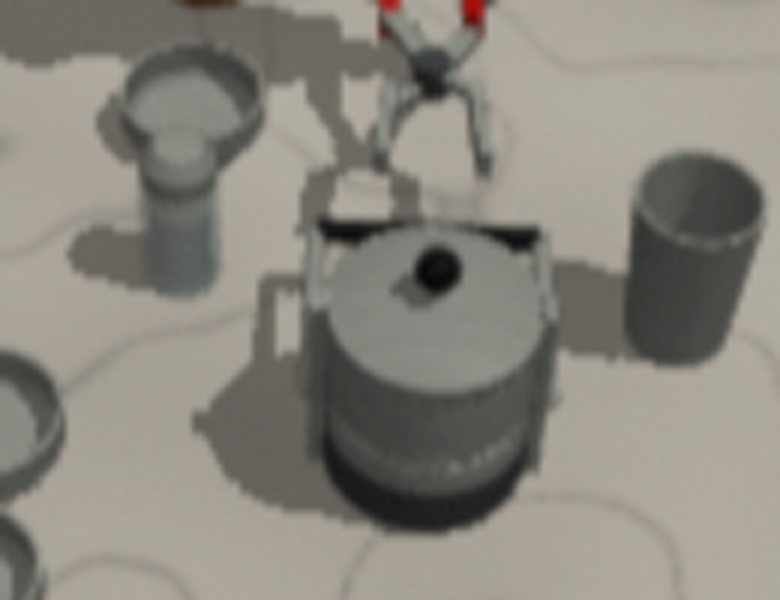

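View pics/t9.png

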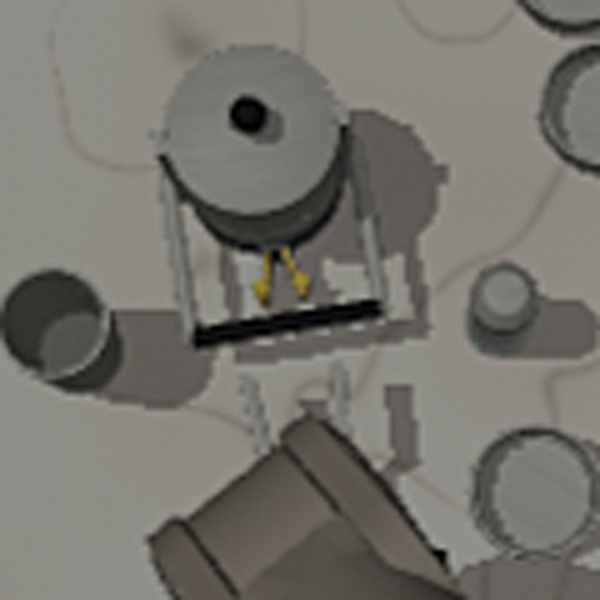

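Scene and top views: the pliers are level before the bar with jaw tips at top picture (245,380) and (338,367), ribs at (263,300) and (303,292). I check the lateral fit with the top camera.

```bash
python3 - <<'E'
from h import *
g=pickle.load(open("pics/t9.pkl","rb"))
A=lambda x,y,z:plane(g,((x+.5)/5-.5+180,(y+.5)/5-.5+120),z)
c=np.array([.7022,.206]); u=np.array([np.cos(.156),np.sin(.156)]); n=np.array([-u[1],u[0]])
def loc(p): d=p[:2]-c; return np.round([d@u,d@n],4)
a,b=A(246,380,.079),A(338,367,.079); print(loc(a),loc(b),loc((a+b)/2), "pred",loc(np.array([.4305,.1636])+.1336*u))
a,b=A(263,300,.034),A(303,293,.034); print("ribs",loc(a),loc(b),loc((a+b)/2))
a,b=A(195,335,.05),A(382,308,.05); print("bar",loc(a),loc(b),loc((a+b)/2))
E
```

```text
[-0.141   0.0291] [-0.1422 -0.0251] [-0.1416  0.002 ] pred [-0.1414  0.0003]
ribs [-0.0857  0.014 ] [-0.0854 -0.0108] [-0.0856  0.0016]
bar [-0.1037  0.0569] [-0.1059 -0.0566] [-1.048e-01  1.000e-04]
```

>>> step_arm --commands '[{"gripper": 0.32, "linear": [0, 0, 0.01], "turn": [0, 0, 0]}, {"gripper": 0.32, "linear": [0, 0, 0.022], "turn": [0, 0, 0]}, {"gripper": 0.32, "linear": [0, 0, 0.033], "turn": [0, 0, 0]}, {"gripper": 0.32, "linear": [0, 0, 0.041], "turn": [0, 0, 0]}, {"gripper": 0.32, "linear": [0, 0, 0.0438], "turn": [0, 0, 0]}, {"gripper": 0.32, "linear": [0, 0, 0.0438], "turn": [0, 0, 0]}, {"gripper": 0.32, "linear": [0, 0, 0.0438], "turn": [0, 0, 0]}, {"gripper": 0.32, "linear": [0, 0, 0.0438], "turn": [0, 0, 0]}]'

```text
t: 13.92
tool_pos: [0.4319, 0.1641, 0.0176]
orientation: [-3.141, -0.004, 0.155]
force: [0.2, 0.4, -2.4]
gripper_width: 0.684
```

```bash
python3 go.py .5066 .1751 .0165 .156; python3 both.py 10
```

```text
t 13.92 pos [0.4319 0.1641 0.0176] rpy [-3.141  -0.0037  0.1552] j [ 0.08  0.45 -0.6   1.99  0.36  0.79 -2.14] F [ 0.2  0.4 -2.4] w 58.1
[75.5  0.7  1.4] [-0.03 -0.21 -0.05]
```

View pics/s10.png

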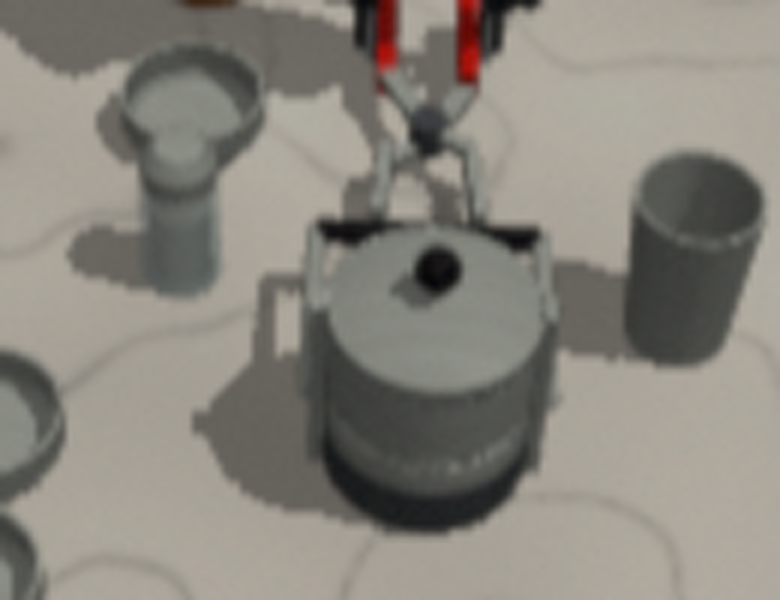

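The jaw tips are low and right before the bar, at (383,215) and (475,215). I slide in under it.

>>> step_arm --commands '[{"gripper": 0.32, "linear": [0.004, 0, 0.001], "turn": [0, -0.2, 0]}, {"gripper": 0.32, "linear": [0.01, 0.0002, 0.001], "turn": [0, -0.2, 0]}, {"gripper": 0.32, "linear": [0.017, 0.0004, 0.001], "turn": [0, -0.2, 0]}, {"gripper": 0.32, "linear": [0.024, 0.0005, 0.001], "turn": [0, -0.2, 0]}, {"gripper": 0.32, "linear": [0.031, 0.0005, 0.001], "turn": [0, -0.2, 0]}, {"gripper": 0.32, "linear": [0.037, 0.0005, 0.001], "turn": [0, -0.2, 0]}, {"gripper": 0.32, "linear": [0.04, 0.0005, 0.001], "turn": [0, -0.2, 0]}, {"gripper": 0.32, "linear": [0.04, 0.0005, 0.001], "turn": [0, -0.2, 0]}, {"gripper": 0.32, "linear": [0.04, 0.0005, 0.001], "turn": [0, -0.2, 0]}]'

```text
t: 14.77
tool_pos: [0.4714, 0.1698, 0.0167]
orientation: [-3.141, 0.0, 0.155]
force: [1.4, 0.3, -2.6]
gripper_width: 0.681
```

```bash
python3 go.py .5066 .1751 .0165 .156; python3 wr.py w11; python3 both.py 11
```

```text
t 14.77 pos [0.4714 0.1698 0.0167] rpy [-3.1411e+00  1.0000e-04  1.5520e-01] j [ 0.07  0.52 -0.58  1.89  0.38  0.84 -2.12] F [ 1.4  0.3 -2.6] w 57.9
[35.6  0.2  0.2] [-0.03  0.01 -0.05]
[0.4714 0.1698 0.0167]
```

View pics/t11.png

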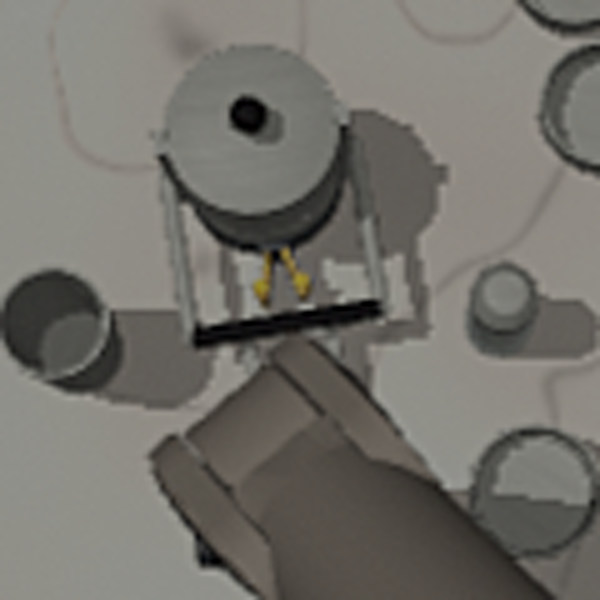

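View pics/w11.png

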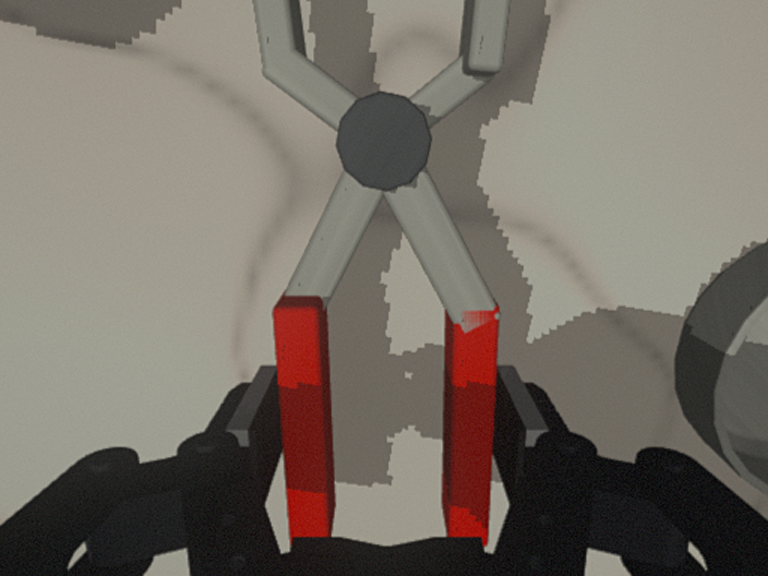

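The jaws are through under the bar at no unusual force, and the grip in the wrist view is unchanged. I advance the last 36 mm.

>>> step_arm --commands '[{"gripper": 0.32, "linear": [0.003, 0, 0], "turn": [0, 0, 0]}, {"gripper": 0.32, "linear": [0.007, 0, 0], "turn": [0, 0, 0]}, {"gripper": 0.32, "linear": [0.012, 0, 0], "turn": [0, 0, 0]}, {"gripper": 0.32, "linear": [0.017, 0, 0], "turn": [0, 0, 0]}, {"gripper": 0.32, "linear": [0.022, 0, 0], "turn": [0, 0, 0]}, {"gripper": 0.32, "linear": [0.027, 0, 0], "turn": [0, 0, 0]}, {"gripper": 0.32, "linear": [0.031, 0, 0], "turn": [0, 0, 0]}, {"gripper": 0.32, "linear": [0.034, 0, 0], "turn": [0, 0, 0]}, {"gripper": 0.32, "linear": [0.0355, 0, 0], "turn": [0, 0, 0]}, {"gripper": 0.32, "linear": [0.0355, 0, 0], "turn": [0, 0, 0]}, {"gripper": 0.32, "linear": [0.0355, 0, 0], "turn": [0, 0, 0]}]'

```text
t: 15.83
tool_pos: [0.5058, 0.1752, 0.0167]
orientation: [-3.141, 0.001, 0.156]
force: [0.3, 0.3, -2.5]
gripper_width: 0.684
```

```bash
python3 go.py .5066 .1751 .0165 .156; python3 wr.py w12; python3 both.py 12
```

```text
t 15.83 pos [0.5058 0.1752 0.0167] rpy [-3.1413e+00  7.0000e-04  1.5560e-01] j [ 0.06  0.57 -0.57  1.8   0.39  0.88 -2.11] F [ 0.3  0.3 -2.5] w 58.1
[0.8 0.2 0.2] [-0.01  0.04 -0.02]
[0.5058 0.1752 0.0167]
```

View pics/t12.png

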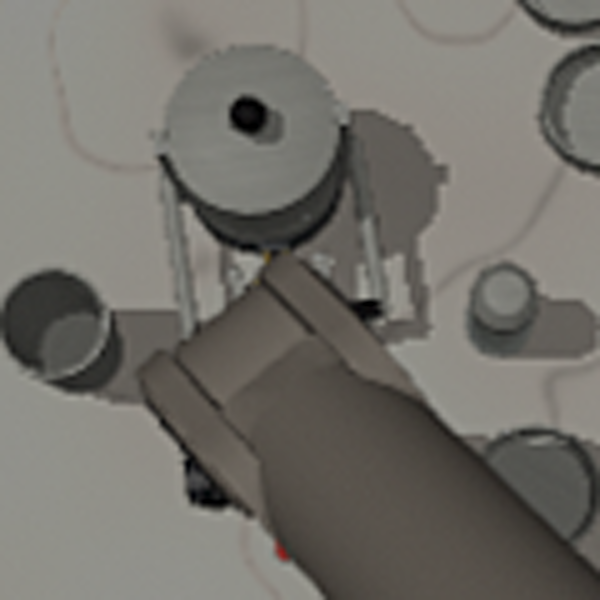

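View pics/w12.png

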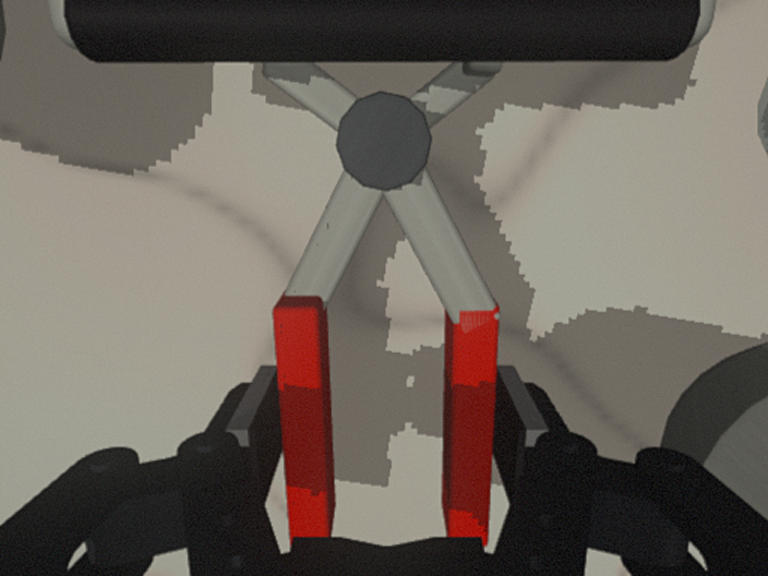

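Centred: the bar spans about (62..702, mid 382) and the pivot is at 383; no contact force. Squeezing in stages.

>>> step_arm --commands '[{"gripper": 0.35, "linear": [0.0008, 0, 0], "turn": [0, 0, 0]}, {"gripper": 0.38, "linear": [0.0008, 0, 0], "turn": [0, 0, 0]}, {"gripper": 0.41, "linear": [0.0008, 0, 0], "turn": [0, 0, 0]}, {"gripper": 0.44, "linear": [0.0008, 0, 0], "turn": [0, 0, 0]}, {"gripper": 0.47, "linear": [0.0008, 0, 0], "turn": [0, 0, 0]}, {"gripper": 0.5, "linear": [0.0008, 0, 0], "turn": [0, 0, 0]}, {"gripper": 0.5, "linear": [0.0008, 0, 0], "turn": [0, 0, 0]}, {"gripper": 0.5, "linear": [0.0008, 0, 0], "turn": [0, 0, 0]}]' --newtons 80

```text
t: 16.65
tool_pos: [0.5052, 0.1746, 0.0162]
orientation: [3.141, 0.003, 0.155]
force: [-3.1, -1.6, -1.9]
gripper_width: 0.501
```

```bash
python3 go.py; python3 wr.py w13; python3 both.py 13
```

```text
t 16.65 pos [0.5052 0.1746 0.0162] rpy [3.1408 0.0033 0.1555] j [ 0.06  0.58 -0.57  1.8   0.39  0.89 -2.11] F [-3.1 -1.6 -1.9] w 42.6
[0.5052 0.1746 0.0162]
```

View pics/w13.png

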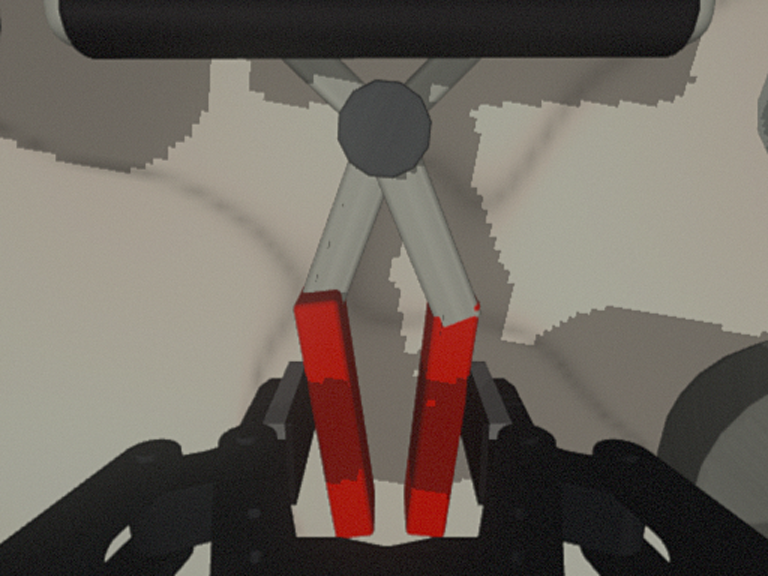

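View pics/s13.png

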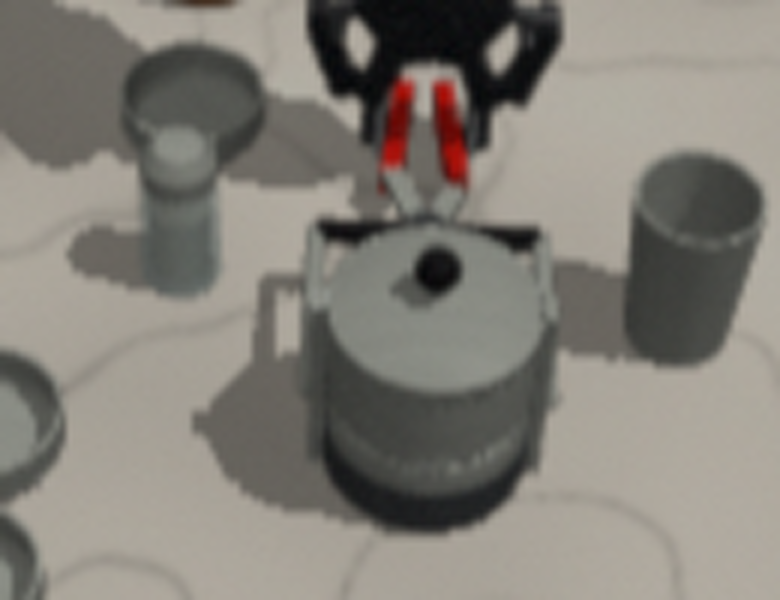

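Handles are converging evenly, and the pivot crept about 3 mm forward in the tool to (384,128) from the wedge effect; force is small. I continue, drawing the tool back 2 mm.

>>> step_arm --commands '[{"gripper": 0.52, "linear": [-0.001, 0, 0], "turn": [0, 0, 0]}, {"gripper": 0.54, "linear": [-0.002, 0, 0], "turn": [0, 0, 0]}, {"gripper": 0.56, "linear": [-0.002, 0, 0], "turn": [0, 0, 0]}, {"gripper": 0.58, "linear": [-0.002, 0, 0], "turn": [0, 0, 0]}, {"gripper": 0.6, "linear": [-0.002, 0, 0], "turn": [0, 0, 0]}, {"gripper": 0.62, "linear": [-0.002, 0, 0], "turn": [0, 0, 0]}, {"gripper": 0.62, "linear": [-0.002, 0, 0], "turn": [0, 0, 0]}, {"gripper": 0.62, "linear": [-0.002, 0, 0], "turn": [0, 0, 0]}]' --newtons 80

```text
t: 17.47
tool_pos: [0.5039, 0.1749, 0.0165]
orientation: [3.141, 0.002, 0.156]
force: [0.0, -0.4, -2.0]
gripper_width: 0.38
```

```bash
python3 go.py; python3 wr.py w14; python3 both.py 14
```

```text
t 17.47 pos [0.5039 0.1749 0.0165] rpy [3.1415e+00 1.9000e-03 1.5580e-01] j [ 0.06  0.57 -0.57  1.8   0.39  0.88 -2.11] F [ 0.  -0.4 -2. ] w 32.3
[0.5039 0.1749 0.0165]
```

View pics/w14.png

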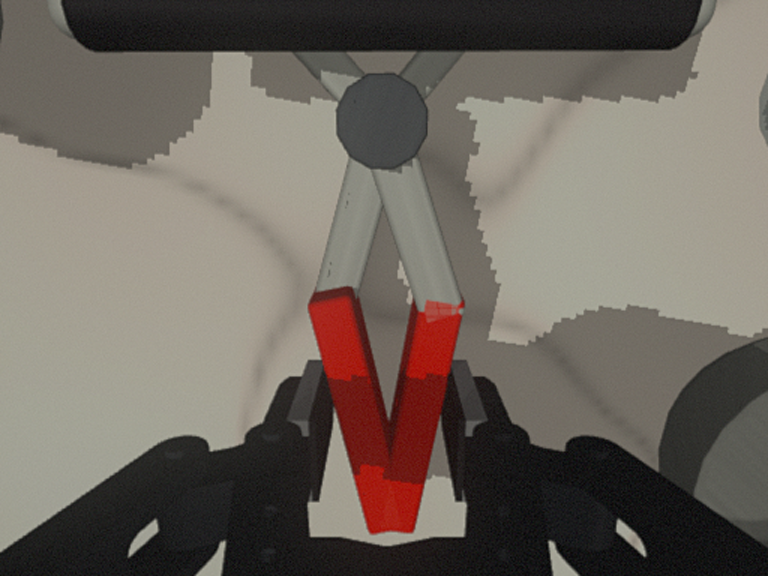

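View pics/t14.png

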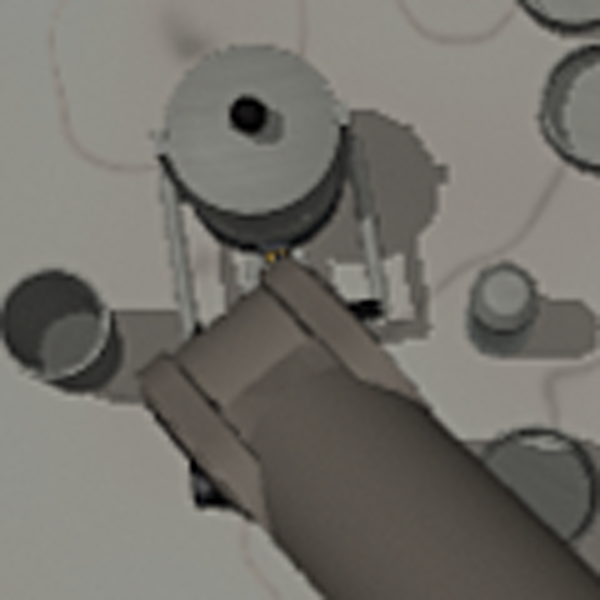

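Handle front corners are 153 px apart, so the hinge is near 0.55, about at the click. I squeeze slightly more to be sure, expecting a stall.

>>> step_arm --commands '[{"gripper": 0.63, "linear": [-0.001, 0, 0], "turn": [0, 0, 0]}, {"gripper": 0.64, "linear": [-0.001, 0, 0], "turn": [0, 0, 0]}, {"gripper": 0.65, "linear": [-0.001, 0, 0], "turn": [0, 0, 0]}, {"gripper": 0.66, "linear": [-0.001, 0, 0], "turn": [0, 0, 0]}, {"gripper": 0.66, "linear": [-0.001, 0, 0], "turn": [0, 0, 0]}, {"gripper": 0.66, "linear": [-0.001, 0, 0], "turn": [0, 0, 0]}]' --newtons 50

```text
t: 18.12
tool_pos: [0.5025, 0.1741, 0.0163]
orientation: [3.141, 0.003, 0.155]
force: [0.1, -0.3, -2.1]
gripper_width: 0.344
```

```bash
python3 go.py; python3 wr.py w15; python3 both.py 15
```

```text
t 18.12 pos [0.5025 0.1741 0.0163] rpy [3.1408e+00 3.0000e-03 1.5540e-01] j [ 0.06  0.57 -0.57  1.8   0.39  0.88 -2.11] F [ 0.1 -0.3 -2.1] w 29.2
[0.5025 0.1741 0.0163]
```

View pics/w15.png

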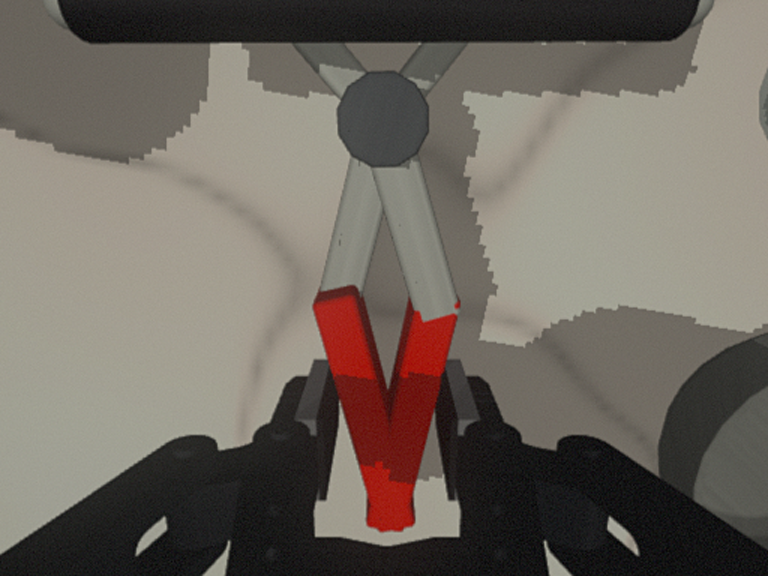

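```bash
python3 - <<'E'
from h import *
im=[]
for n in ("12","14","15"):
    g=pickle.load(open(f"pics/t{n}.pkl","rb")); im.append(cv2.resize(g["pixels"][155:195,215:265,::-1],None,fx=5.2,fy=10,interpolation=cv2.INTER_CUBIC))
cv2.imwrite("pics/cmp.png",np.hstack(im))
E
```

```text
(no output)
```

View pics/cmp.png

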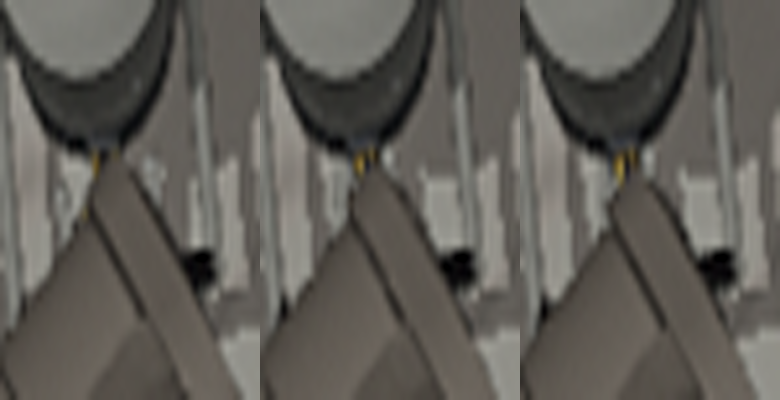

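In the later frames the tabs stand narrow and parallel (365,160), where they splayed before, so they look shut. I hold a firmer squeeze briefly to make sure of pressure and see whether it stalls.

>>> step_arm --commands '[{"gripper": 0.68, "linear": [0, 0, 0], "turn": [0, 0, 0]}, {"gripper": 0.7, "linear": [0, 0, 0], "turn": [0, 0, 0]}, {"gripper": 0.72, "linear": [0, 0, 0], "turn": [0, 0, 0]}, {"gripper": 0.72, "linear": [0, 0, 0], "turn": [0, 0, 0]}, {"gripper": 0.72, "linear": [0, 0, 0], "turn": [0, 0, 0]}]' --newtons 35

```text
t: 18.68
tool_pos: [0.5019, 0.1739, 0.0161]
orientation: [3.14, 0.004, 0.155]
force: [-2.4, -0.8, -1.2]
gripper_width: 0.29
```

```bash
python3 go.py; python3 wr.py w16
```

```text
t 18.68 pos [0.5019 0.1739 0.0161] rpy [3.1404 0.0043 0.1554] j [ 0.06  0.57 -0.57  1.8   0.39  0.88 -2.11] F [-2.4 -0.8 -1.2] w 24.7
[0.5019 0.1739 0.0161]
```

View pics/w16.png

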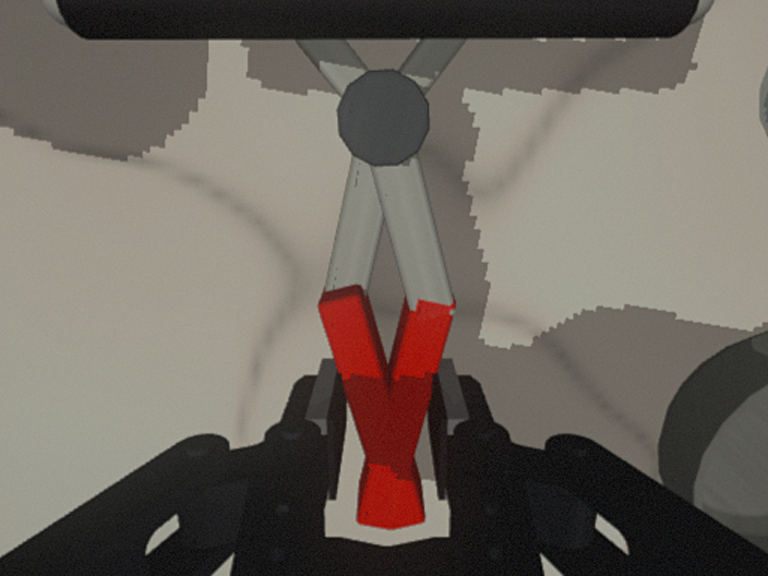

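```bash
python3 - <<'E'
from h import *
c=np.array([.7022,.206]); u=np.array([np.cos(.156),np.sin(.156)]); n=np.array([-u[1],u[0]])
for nm,zu,pv,l,r in (("w12",.0155,(383,141),(274,310),(498,312)),("w14",.0155,(382,121),(310,305),(463,303)),("w15",.0155,(383,119),(315,302),(458,303)),("w16",.0155,(383,117),(320,302),(455,305))):
    w=pickle.load(open(f"pics/{nm}.pkl","rb"))
    P=lambda x,y,z:plane(w,((x+.5)/1.5-.5,(y+.5)/1.5-.5),z)
    p=P(*pv,zu+.024);a=P(*l,zu+.02);b=P(*r,zu+.02)
    v=[(q-p)[:2] for q in(a,b)]
    ang=np.arccos(v[0]@v[1]/np.linalg.norm(v[0])/np.linalg.norm(v[1]))
    print(nm,"pivot loc",(p[:2]-c)@u,(p[:2]-c)@n,"sep",np.linalg.norm(a-b),"r",[np.linalg.norm(x) for x in v],"hinge",2*np.arctan2(.0315,.042)-ang)
E
```

```text
w12 pivot loc -0.1266281857288062 0.00016092874632527032 sep 0.05639543232695699 r [np.float64(0.049316265279687126), np.float64(0.050506084296815724)] hinge 0.08644511239678887
w14 pivot loc -0.12432422629682462 0.00032716382072417444 sep 0.03831613376544072 r [np.float64(0.04737682997041546), np.float64(0.04768350607259569)] hinge 0.45728417804054033
w15 pivot loc -0.12544552537992532 -0.0004143330591472268 sep 0.03568796337818864 r [np.float64(0.0465099346717896), np.float64(0.04735201121362778)] hinge 0.5071349409164913
w16 pivot loc -0.12561202754860462 -0.000532528823311894 sep 0.033659741275672506 r [np.float64(0.046372689668591885), np.float64(0.047859522089235086)] hinge 0.5571169148963747
```

Measured hinge is about 0.56 to 0.59 now, as expected for shut. One firmer push confirms the stall.

>>> step_arm --commands '[{"gripper": 0.74, "linear": [0, 0, 0], "turn": [0, 0, 0]}, {"gripper": 0.76, "linear": [0, 0, 0], "turn": [0, 0, 0]}, {"gripper": 0.77, "linear": [0, 0, 0], "turn": [0, 0, 0]}, {"gripper": 0.77, "linear": [0, 0, 0], "turn": [0, 0, 0]}]' --newtons 50

```text
t: 19.07
tool_pos: [0.5015, 0.1738, 0.016]
orientation: [3.14, 0.005, 0.155]
force: [-2.6, -1.6, -0.5]
gripper_width: 0.249
```

```bash
python3 go.py; python3 wr.py w17; python3 both.py 17
```

```text
t 19.07 pos [0.5015 0.1738 0.016 ] rpy [3.1402 0.0051 0.1554] j [ 0.06  0.57 -0.57  1.8   0.39  0.88 -2.11] F [-2.6 -1.6 -0.5] w 21.2
[0.5015 0.1738 0.016 ]
```

View pics/w17.png

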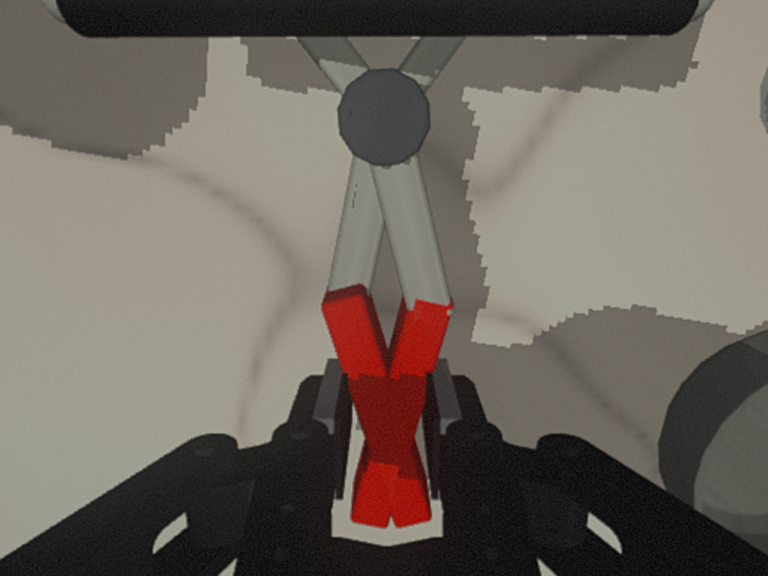

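View pics/t17.png

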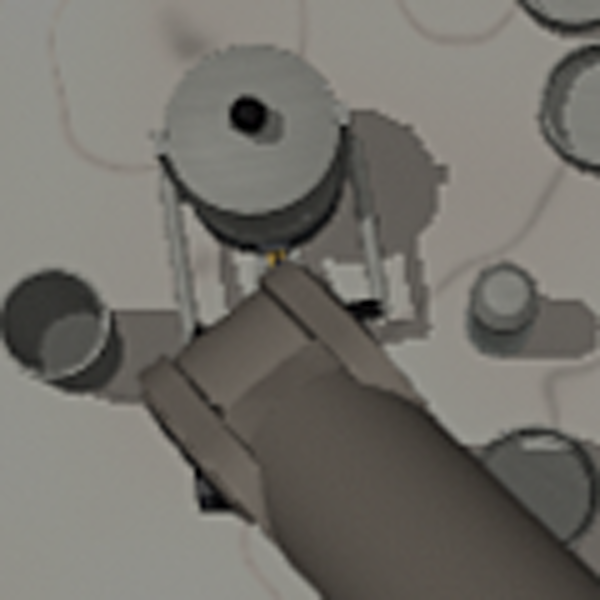

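The handles keep closing to about the hinge stop and the tabs show narrow at (275,258). I open back to the carrying width and withdraw, then check the clamp.

>>> step_arm --commands '[{"gripper": 0.7, "linear": [0, 0, 0], "turn": [0, 0, 0]}, {"gripper": 0.64, "linear": [0, 0, 0], "turn": [0, 0, 0]}, {"gripper": 0.58, "linear": [0, 0, 0], "turn": [0, 0, 0]}, {"gripper": 0.52, "linear": [0, 0, 0], "turn": [0, 0, 0]}, {"gripper": 0.46, "linear": [0, 0, 0], "turn": [0, 0, 0]}, {"gripper": 0.4, "linear": [0, 0, 0], "turn": [0, 0, 0]}, {"gripper": 0.35, "linear": [0, 0, 0], "turn": [0, 0, 0]}, {"gripper": 0.32, "linear": [0, 0, 0], "turn": [0, 0, 0]}, {"gripper": 0.32, "linear": [0, 0, 0], "turn": [0, 0, 0]}, {"gripper": 0.32, "linear": [0, 0, 0], "turn": [0, 0, 0]}]' --newtons 80

```text
t: 20.05
tool_pos: [0.5015, 0.1738, 0.016]
orientation: [3.14, 0.005, 0.155]
force: [0.0, 0.9, -1.8]
gripper_width: 0.68
```

```bash
python3 go.py; python3 wr.py w18; python3 both.py 18
```

```text
t 20.05 pos [0.5015 0.1738 0.016 ] rpy [3.1403 0.0051 0.1554] j [ 0.06  0.57 -0.57  1.8   0.39  0.88 -2.11] F [ 0.   0.9 -1.8] w 57.8
[0.5015 0.1738 0.016 ]
```

View pics/w18.png

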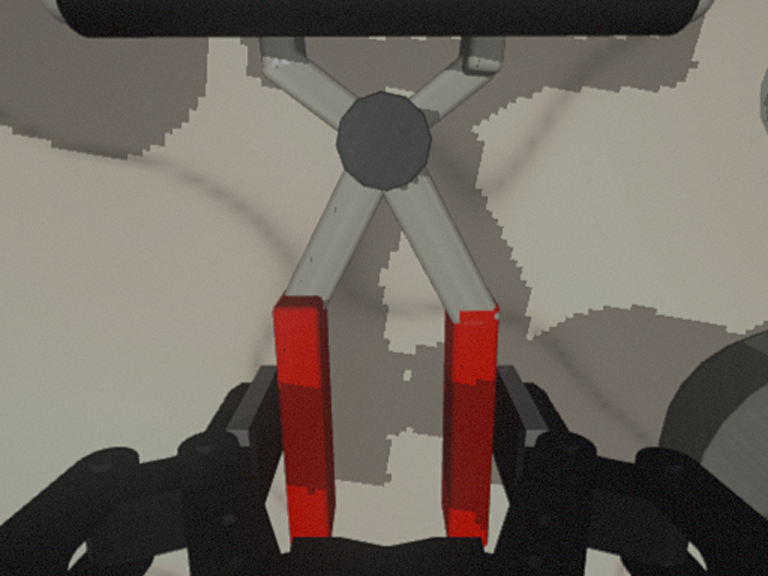

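View pics/s18.png

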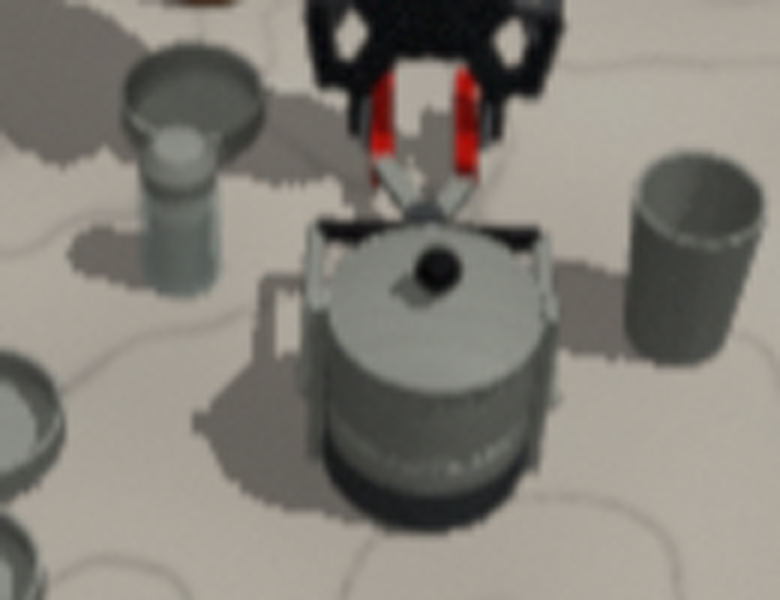

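The grip is back exactly as before (pivot at (383,141), handles parallel). I withdraw straight back 72 mm.

>>> step_arm --commands '[{"gripper": 0.32, "linear": [-0.003, 0, 0], "turn": [0, 0, 0]}, {"gripper": 0.32, "linear": [-0.008, 0, 0], "turn": [0, 0, 0]}, {"gripper": 0.32, "linear": [-0.015, 0, 0], "turn": [0, 0, 0]}, {"gripper": 0.32, "linear": [-0.023, 0, 0], "turn": [0, 0, 0]}, {"gripper": 0.32, "linear": [-0.031, 0, 0], "turn": [0, 0, 0]}, {"gripper": 0.32, "linear": [-0.039, 0, 0], "turn": [0, 0, 0]}, {"gripper": 0.32, "linear": [-0.047, 0, 0], "turn": [0, 0, 0]}, {"gripper": 0.32, "linear": [-0.055, 0, 0], "turn": [0, 0, 0]}, {"gripper": 0.32, "linear": [-0.063, 0, 0], "turn": [0, 0, 0]}, {"gripper": 0.32, "linear": [-0.069, 0, 0], "turn": [0, 0, 0]}, {"gripper": 0.32, "linear": [-0.072, 0, 0], "turn": [0, 0, 0]}, {"gripper": 0.32, "linear": [-0.072, 0, 0], "turn": [0, 0, 0]}]'

```text
t: 21.2
tool_pos: [0.4295, 0.1624, 0.0163]
orientation: [3.14, 0.006, 0.156]
force: [0.3, -0.7, -2.9]
gripper_width: 0.677
```

```bash
python3 go.py .43 .163 .2 .156; python3 both.py 19
```

```text
t 21.2 pos [0.4295 0.1624 0.0163] rpy [3.1398 0.0056 0.1559] j [ 0.08  0.46 -0.6   1.99  0.36  0.8  -2.14] F [ 0.3 -0.7 -2.9] w 57.6
[-4.000e-01 -1.000e-01 -1.837e+02] [ 0.1   0.32 -0.01]
```

View pics/t19.png

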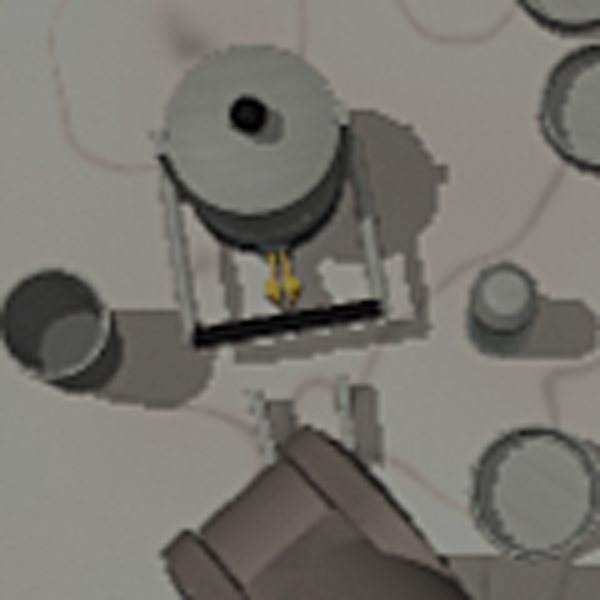

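The clamp is shut: the two tabs now stand parallel with ribs at (272,295) and (293,295), 21 px apart against 40 before. Now back to the trivet.

>>> step_arm --commands '[{"gripper": 0.32, "linear": [-0.003, 0, -0.01], "turn": [0, 0, 0]}, {"gripper": 0.32, "linear": [-0.003, 0, -0.026], "turn": [0, 0.2, 0]}, {"gripper": 0.32, "linear": [-0.003, 0, -0.048], "turn": [0, 0.3, 0]}, {"gripper": 0.32, "linear": [-0.003, 0, -0.074], "turn": [0, 0.3, 0]}, {"gripper": 0.32, "linear": [-0.003, 0, -0.1], "turn": [0, 0.3, 0]}, {"gripper": 0.32, "linear": [-0.003, 0, -0.126], "turn": [0, 0.3, 0]}, {"gripper": 0.32, "linear": [-0.003, 0, -0.15], "turn": [0, 0.3, 0]}, {"gripper": 0.32, "linear": [-0.003, 0, -0.168], "turn": [0, 0.3, 0]}, {"gripper": 0.32, "linear": [-0.003, 0, -0.179], "turn": [0, 0.3, 0]}, {"gripper": 0.32, "linear": [-0.003, 0, -0.184], "turn": [0, 0.3, 0]}]'

```text
t: 22.13
tool_pos: [0.4297, 0.1635, 0.2033]
orientation: [3.141, -0.006, 0.156]
force: [0.7, 0.0, -1.3]
gripper_width: 0.681
```

```bash
python3 go.py .6557 -.2308 .2 .522
```

```text
t 22.13 pos [0.4297 0.1635 0.2033] rpy [ 3.141  -0.0058  0.1556] j [ 0.21  0.2  -0.7   1.77  0.14  1.21 -1.95] F [ 0.7  0.  -1.3] w 57.9
[162.1 424.5   4.5] [  0.1   -0.32 -21.  ]
```

>>> step_arm --commands '[{"gripper": 0.32, "linear": [0.003, 0.008, 0], "turn": [0, 0, -0.3]}, {"gripper": 0.32, "linear": [0.009, 0.023, 0], "turn": [0, 0, -1.1]}, {"gripper": 0.32, "linear": [0.017, 0.044, 0], "turn": [0, 0, -2.1]}, {"gripper": 0.32, "linear": [0.027, 0.07, 0], "turn": [0, 0, -3.4]}, {"gripper": 0.32, "linear": [0.037, 0.097, 0], "turn": [0, 0, -4.7]}, {"gripper": 0.32, "linear": [0.047, 0.124, 0], "turn": [0, 0, -6]}, {"gripper": 0.32, "linear": [0.058, 0.151, 0], "turn": [0, 0, -7.4]}, {"gripper": 0.32, "linear": [0.068, 0.178, 0], "turn": [0, 0, -8.7]}, {"gripper": 0.32, "linear": [0.078, 0.205, 0], "turn": [0, 0, -10]}, {"gripper": 0.32, "linear": [0.089, 0.232, 0], "turn": [0, 0, -11.4]}, {"gripper": 0.32, "linear": [0.099, 0.259, 0], "turn": [0, 0, -12.7]}, {"gripper": 0.32, "linear": [0.109, 0.286, 0], "turn": [0, 0, -14]}, {"gripper": 0.32, "linear": [0.12, 0.313, 0.003], "turn": [0, 0, -15.4]}, {"gripper": 0.32, "linear": [0.13, 0.34, 0.003], "turn": [0, 0, -16.7]}, {"gripper": 0.32, "linear": [0.14, 0.366, 0.003], "turn": [0, -0.2, -18]}, {"gripper": 0.32, "linear": [0.149, 0.389, 0.003], "turn": [0, -0.3, -19.2]}, {"gripper": 0.32, "linear": [0.156, 0.407, 0.003], "turn": [0, -0.3, -20.2]}, {"gripper": 0.32, "linear": [0.16, 0.419, 0.003], "turn": [0, -0.3, -21]}, {"gripper": 0.32, "linear": [0.162, 0.4245, 0.003], "turn": [0, -0.3, -21]}, {"gripper": 0.32, "linear": [0.162, 0.4245, 0.003], "turn": [0, -0.3, -21]}]'

```text
t: 23.8
tool_pos: [0.6549, -0.2333, 0.1994]
orientation: [3.141, 0.002, 0.519]
force: [-0.9, -0.1, -2.0]
gripper_width: 0.678
```

```bash
python3 go.py .6557 -.2308 .05 .522; python3 wr.py w20
```

```text
t 23.8 pos [ 0.6549 -0.2333  0.1994] rpy [3.141e+00 2.400e-03 5.188e-01] j [ 0.59  0.69 -0.53  1.07  0.33  1.46 -0.93] F [-0.9 -0.1 -2. ] w 57.7
[  2.3  -1.9 149.4] [ 0.03  0.14 -0.18]
[ 0.6549 -0.2333  0.1994]
```

View pics/w20.png

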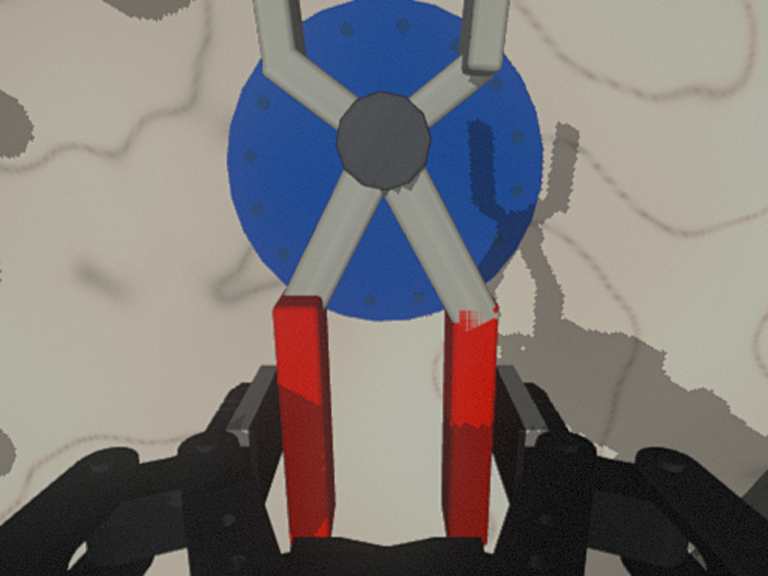

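```bash
python3 - <<'E'
from h import *
w=pickle.load(open("pics/w20.pkl","rb"))
P=lambda x,y,z:plane(w,((x+.5)/1.5-.5,(y+.5)/1.5-.5),z)
print((P(228,155,.008)+P(543,155,.008))/2,(P(385,0,.008)+P(385,321,.008))/2)
E
```

```text
[ 0.70766225 -0.20357253  0.008     ] [ 0.69717357 -0.20917404  0.008     ]
```

>>> step_arm --commands '[{"gripper": 0.32, "linear": [0.001, -0.001, 0.01], "turn": [0, 0.1, -0.2]}, {"gripper": 0.32, "linear": [0.002, -0.002, 0.028], "turn": [0, 0.1, -0.2]}, {"gripper": 0.32, "linear": [0.002, -0.002, 0.05], "turn": [0, 0.1, -0.2]}, {"gripper": 0.32, "linear": [0.002, -0.002, 0.075], "turn": [0, 0.1, -0.2]}, {"gripper": 0.32, "linear": [0.002, -0.002, 0.1], "turn": [0, 0.1, -0.2]}, {"gripper": 0.32, "linear": [0.002, -0.002, 0.12], "turn": [0, 0.1, -0.2]}, {"gripper": 0.32, "linear": [0.002, -0.002, 0.137], "turn": [0, 0.1, -0.2]}, {"gripper": 0.32, "linear": [0.002, -0.002, 0.147], "turn": [0, 0.1, -0.2]}, {"gripper": 0.32, "linear": [0.002, -0.002, 0.15], "turn": [0, 0.1, -0.2]}, {"gripper": 0.32, "linear": [0.002, -0.002, 0.15], "turn": [0, 0.1, -0.2]}]'

```text
t: 24.68
tool_pos: [0.6546, -0.2276, 0.0491]
orientation: [-3.14, 0.001, 0.526]
force: [-0.1, -1.0, -2.3]
gripper_width: 0.684
```

```bash
python3 go.py .6557 -.2308 .0095 .522
```

```text
t 24.68 pos [ 0.6546 -0.2276  0.0491] rpy [-3.1396e+00  9.0000e-04  5.2560e-01] j [ 0.59  0.8  -0.5   1.28  0.38  1.16 -0.98] F [-0.1 -1.  -2.3] w 58.1
[-0.6  3.4 39.6] [-0.11  0.05  0.21]
```

>>> step_arm --commands '[{"gripper": 0.32, "linear": [0, 0.001, 0.008], "turn": [-0.1, 0, 0.2]}, {"gripper": 0.32, "linear": [0, 0.002, 0.018], "turn": [-0.1, 0, 0.2]}, {"gripper": 0.32, "linear": [0, 0.003, 0.027], "turn": [-0.1, 0, 0.2]}, {"gripper": 0.32, "linear": [0, 0.003, 0.033], "turn": [-0.1, 0, 0.2]}, {"gripper": 0.32, "linear": [0, 0.003, 0.037], "turn": [-0.1, 0, 0.2]}, {"gripper": 0.32, "linear": [0, 0.003, 0.039], "turn": [-0.1, 0, 0.2]}, {"gripper": 0.32, "linear": [0, 0.003, 0.0395], "turn": [-0.1, 0, 0.2]}, {"gripper": 0.32, "linear": [0, 0.003, 0.0395], "turn": [-0.1, 0, 0.2]}]'

```text
t: 25.35
tool_pos: [0.6564, -0.2301, 0.0098]
orientation: [3.142, 0.0, 0.522]
force: [-0.3, 0.2, -1.6]
gripper_width: 0.682
```

```bash
python3 go.py .6557 -.2308 .0095 .522
```

```text
t 25.35 pos [ 0.6564 -0.2301  0.0098] rpy [3.1415e+00 3.0000e-04 5.2210e-01] j [ 0.59  0.84 -0.49  1.3   0.4   1.1  -0.99] F [-0.3  0.2 -1.6] w 58.0
[-0.9  0.2  0.3] [0.   0.02 0.01]
```

>>> step_arm --commands '[{"gripper": 0.32, "linear": [0, 0, 0.001], "turn": [0, 0, 0]}, {"gripper": 0.32, "linear": [0, 0, 0.0015], "turn": [0, 0, 0]}, {"gripper": 0.3, "linear": [0, 0, 0.0015], "turn": [0, 0, 0]}, {"gripper": 0.26, "linear": [0, 0, 0.0015], "turn": [0, 0, 0]}, {"gripper": 0.22, "linear": [0, 0, 0.0015], "turn": [0, 0, 0]}, {"gripper": 0.17, "linear": [0, 0, 0.0015], "turn": [0, 0, 0]}, {"gripper": 0.1, "linear": [0, 0, 0.0015], "turn": [0, 0, 0]}, {"gripper": 0, "linear": [0, 0, 0.0015], "turn": [0, 0, 0]}, {"gripper": 0, "linear": [0, 0, 0.0015], "turn": [0, 0, 0]}, {"gripper": 0, "linear": [0, 0, 0.0015], "turn": [0, 0, 0]}]'

```text
t: 26.18
tool_pos: [0.6566, -0.2301, 0.0085]
orientation: [3.141, -0.0, 0.522]
force: [-0.5, 0.8, -0.8]
gripper_width: 0.996
```

```bash
python3 go.py; python3 wr.py w21
```

```text
t 26.18 pos [ 0.6566 -0.2301  0.0085] rpy [ 3.1412e+00 -1.0000e-04  5.2220e-01] j [ 0.59  0.84 -0.49  1.3   0.4   1.1  -0.99] F [-0.5  0.8 -0.8] w 84.7
[ 0.6566 -0.2301  0.0085]
```

View pics/w21.png

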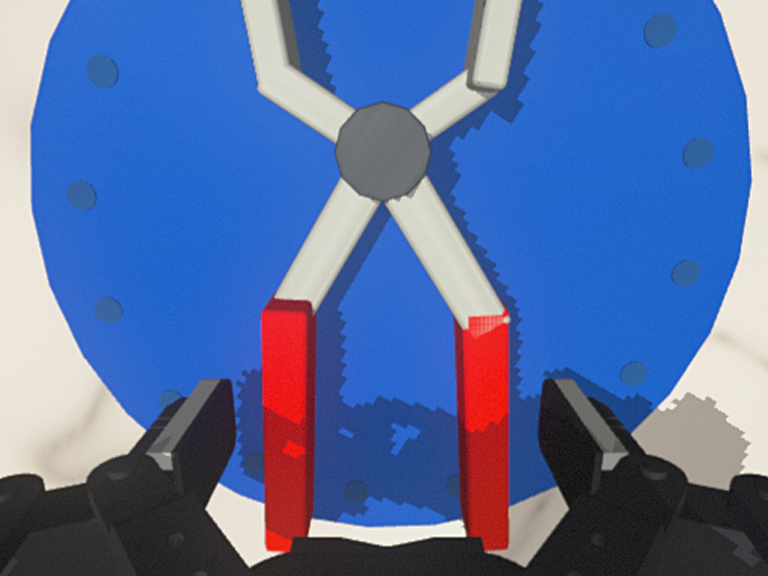

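The pliers lie on the trivet, released, with clear gaps on both sides (handles 262 to 510, fingers at 235 and 540). I lift straight up and back.

>>> step_arm --commands '[{"gripper": 0, "linear": [0, 0, -0.005], "turn": [0, 0, 0]}, {"gripper": 0, "linear": [0, 0, -0.015], "turn": [0, 0, 0]}, {"gripper": 0, "linear": [0, 0, -0.035], "turn": [0, 0, 0]}, {"gripper": 0, "linear": [0, 0, -0.065], "turn": [0, 0, 0]}, {"gripper": 0, "linear": [0, 0, -0.1], "turn": [0, 0, 0]}, {"gripper": 0, "linear": [-0.02, 0, -0.135], "turn": [0, 0, 0]}, {"gripper": 0, "linear": [-0.05, 0.01, -0.17], "turn": [0, 0, 0]}, {"gripper": 0, "linear": [-0.085, 0.03, -0.2], "turn": [0, 0, 0]}, {"gripper": 0, "linear": [-0.12, 0.05, -0.225], "turn": [0, 0, 0]}, {"gripper": 0, "linear": [-0.155, 0.075, -0.24], "turn": [0, 0, 0]}, {"gripper": 0, "linear": [-0.185, 0.09, -0.25], "turn": [0, 0, 0]}, {"gripper": 0, "linear": [-0.2, 0.1, -0.25], "turn": [0, 0, 0]}, {"gripper": 0, "linear": [-0.2, 0.1, -0.25], "turn": [0, 0, 0]}, {"gripper": 0, "linear": [-0.2, 0.1, -0.25], "turn": [0, 0, 0]}, {"gripper": 0, "linear": [-0.2, 0.1, -0.25], "turn": [0, 0, 0]}, {"gripper": 0, "linear": [-0.2, 0.1, -0.25], "turn": [0, 0, 0]}]'

```text
t: 27.57
tool_pos: [0.5341, -0.4143, 0.2587]
orientation: [-3.141, -0.001, 0.525]
force: [0.2, 1.1, -0.2]
gripper_width: 0.999
```

```bash
python3 go.py; python3 - <<'E'
from h import *
from workcell import get_image
for n in("top","scene"):
    g=get_image(n); pickle.dump(g,open(f"pics/{n}F.pkl","wb"))
    cv2.imwrite(f"pics/{n}F.png",cv2.resize(g["pixels"][:,:,::-1],(768,576),interpolation=cv2.INTER_CUBIC))
    if n=="top": cv2.imwrite("pics/topFB.png",cv2.resize(g["pixels"][115:195,320:410,::-1],None,fx=7,fy=7,interpolation=cv2.INTER_CUBIC))
E
```

```text
t 27.57 pos [ 0.5341 -0.4143  0.2587] rpy [-3.141e+00 -1.400e-03  5.251e-01] j [ 0.91  0.63 -0.53  1.03  0.3   1.55 -0.59] F [ 0.2  1.1 -0.2] w 84.9
```

View pics/topF.png

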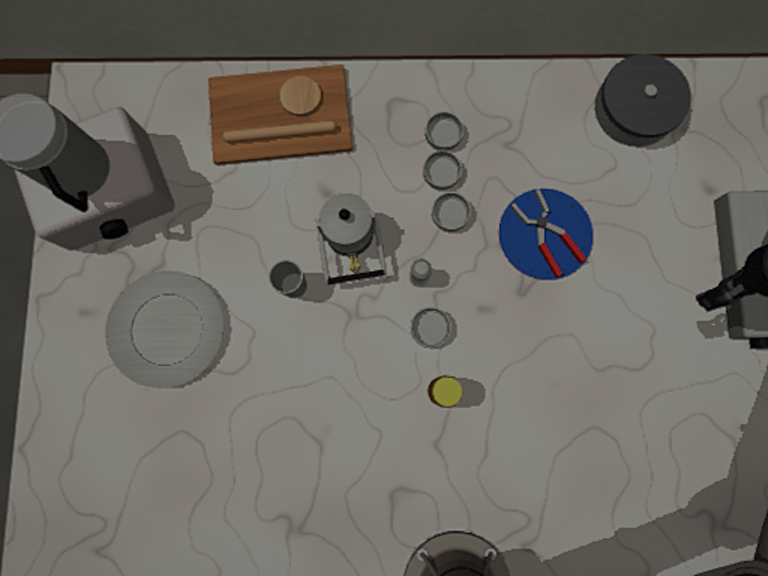

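View pics/topFB.png

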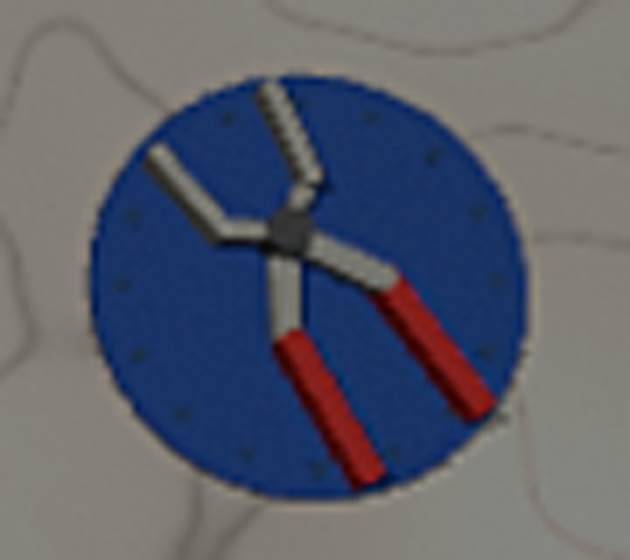

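View pics/sceneF.png

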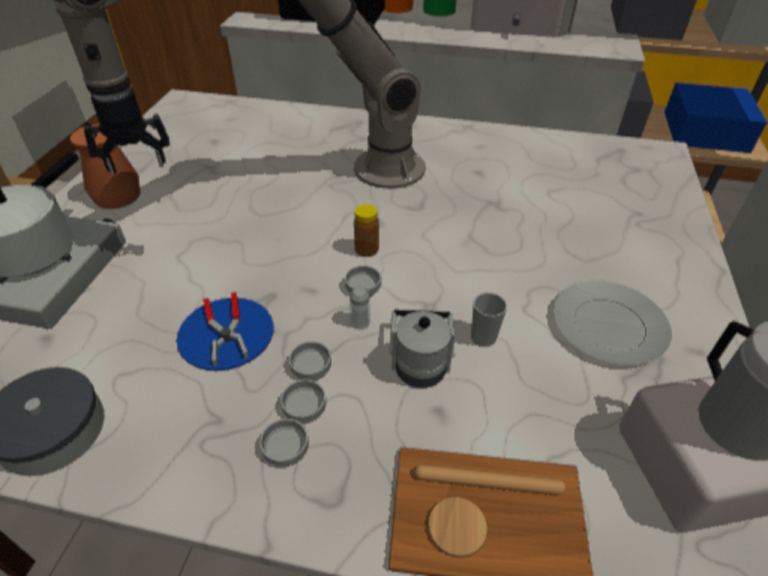

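Final views: the clamp tabs are together at (355,265), the pliers lie flat with their middle about 7 mm from the trivet centre, the katori is upright at (432,328), all other pieces are at their original pixels, and the arm is clear.

```bash
python3 -c "
from workcell import sign_off,observe
s=observe();print(s['t'],s['force'],abs(s['qvel']).max());print(sign_off())"
```

```text
27.6667 [ 0.0909142   0.13610731 -0.61821265] 0.006986350602469424
the job is handed in; nothing more can be done
None
```

The job is done and handed in at 27.7 s; `sign_off()` gave no verdict.

- **Katori:** I dragged it about 115 mm to the right from inside with closed fingers. It stands upright and clear of the approach lane.
- **Clamp:** I carried the pliers in under the folded handle and squeezed until the tabs shut. After I withdrew, the top camera showed the tabs parallel, with the ribs about half as far apart as before.
- **Pliers:** they lie flat and released, with their middle about 7 mm from the trivet centre. The gripper is open and clear of everything, and the wrist reads under 1 N.
- **Other tableware:** every piece is at its original place in the top and scene images.

**Less certain:**
- **Squeeze:** the expected stall on the shut clamp was not sharp. The gripper closed further than expected, to about 21 mm, so the hinge probably got close to its stop. I saw the tabs shut but could not measure the force between jaws and tabs.
- **Carrier contact:** I have no direct contact reading for the gripper against the carrier. The wrist force at the clamp never read more than about 4 N, with nothing suggesting the gripper touched it.

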